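Tip the nut bars from the tipping tray into the packing tub

ROBOT

A 6-joint arm with a two-finger parallel gripper is mounted at the origin on a cart in front of the work surface, level with it; the furniture and walls round the work are solid. World frame = base frame: x ahead of the robot, y to its left, z up, the work surface at z = 0. Lengths are in mm, angles in degrees, forces in N, time in s.
With the tool pointing down it reaches from about 350 to 850 mm from the base axis. Payload 8.1 kg.
Tool frame: the origin (TCP) lies midway between the tips of the shut fingers; the grasp point (between the pads) lies 19 mm behind it (r.tcp_to_grasp is the distance from the TCP to the grasp point, in mm); z points along the fingers, y is the direction in which the jaws open and shut (so a half turn about z gives the same grasp; the last joint's range is limited). The gripper opens to 85 mm and grips with 20 to 120 N. Pads are 22 mm wide; open, the fingers measure 114 mm over their backs; the gripper's body (76 mm by 85 mm) begins 54 mm behind the grasp point. The pads swing forward as they close: fully open they stand 13 mm farther back than shut.
Start: joints at [-81.326, 7.471, 85.268, -0, 87.261, -4.893], TCP at [140.776, -583.256, 205.792] pointing down, gripper open.
Joint ranges: [-169.43, 169.43], [-51.17, 129.36], [1.28, 143.12], [-76.62, 256.62], [0, 156.53], [-152.29, 152.29]. Speed limits (degrees/s): [136.94, 136.94, 159.86, 180, 180, 180].

INTERFACE

Orientations are given as [roll, pitch, yaw] about the fixed x, y, z axes, in that order (R = Rz(yaw) Ry(pitch) Rx(roll)).
In Python, from bench import r gives the robot as it stands.
- The arm moves only by the tool jog_arm, never from a script. Its argument "targets" is a list of rows, each a list of 7 numbers: the shift along the tool's x, y, z in m, then the turn, a rotation vector about the tool's x, y, z in rad, then the closure, from 0 (fully open) to 1 (shut). In form: [[dx, dy, dz, wx, wy, wz, claw], ...]. A call has 1 to 5 rows; each row is the pose to reach, as a shift and turn from the pose commanded when the call began, along the tool's axes at that moment; what a row does not reach only later rows make up. A row lasts 1/12 s, in which the tool goes at most 41.7 mm and 7.16 degrees, less where a joint would pass 70% of its speed; a pose out of reach is approached as far as the arm can. A call with a gripper value outside its range is refused whole. The fingers move at their own pace and stop on an object; "newtons" is the grip in N (left out, the last holds). Time passes only in rows, so rows that repeat a pose let the fingers close. It gives the time, the measured TCP pose, the force and the opening at its end, in the units of the state.
- r.sense(): the state, without advancing time (a new reading comes with each control period).
- r.snapshot(name): name is "scene" or "side" or "wrist"; returns a dict with "pixels" (400x640x3 uint8, red, green, blue), "fx", "fy", "cx", "cy" (pixels), "origin" and "attitude" of the camera in the world. Camera axes: x right, y down, z forward; pixel columns grow to the right and rows downward; lengths in mm; the calibration is good to about 2 mm. A picture is of the moment at which its call begins. There is no depth.
- r.hand_in(): hands the job in, once; it reports no verdict.
The state is a dict: "time": time; "joint_pos": joint angles; "qd": joint speeds; "joint_efforts": joint torques, N m; "tool_pos": TCP position; "tcp_rot": TCP orientation; "ft_force": force on the tool from outside, world axes, zero at the start; "wrist_torque": the same for the moment, N m; "finger_gap": finger opening in mm.
Only numpy, scipy, OpenCV 4.12 (cv2) and the standard library are available. Lean on these libraries where they do the work, as an engineer would, in place of code of your own. Each camera call takes 0.05 s, during which the arm holds its last target.

TASK

Bring the white tub under the spout of the tipping tray, square and right up against the stand's two rubber buffers. Then raise the tray by its back end until it stands fully up against its stop, so that all four nut bars slide off into the tub; do not touch the bars, and leave the tray up and the tub where it is. Do not disturb the other things on the table.

Things in the scene. Friction and masses are not known exactly. Their poses are not given: they have to be found in the camera images.
- stand: Grey steel stand of the tipping tray, fixed; stacks of cans up to 370 mm high stand behind and to the left of the work. 171 mm long, 124 mm wide, 106 mm high. Origin on the table below the tray's hinge line; +x is the level direction in which the tray pours (over the place for the tub), y runs along the hinge, z up. Base plate back to x = -0.159; the post under the tray is 87 mm high.
- hinge (a point): Middle of the tray's hinge line, 88 mm above the table; axes as the stand's (they do not turn with the tray). The stand's two arms that carry the hinge reach 12 mm ahead (+x) of it, 54 to 62 mm either side of the middle, 70 to 106 mm above the table; the tub passes below them.
- tray (a joint): Tip angle of the steel tray (rad): 0 level, growing as its back end rises; stop at 1.15. The stiff hinge (friction 0.42 N m) holds it where it is left; tray 0.22 kg, 140x103 mm. Its underside passes through the hinge line, from 130 mm behind it (140 with the grip) to an open spout 10 mm ahead; side and back walls 28 mm high.
- tray_grip (a point): Top middle of the tray's blue grip: a slab on the outside of the back wall that turns with the tray, 10 mm thick along x, 44 mm wide along y, 64 mm high from the tray's underside, its upper 36 mm clear above the wall; middle plane 135 mm behind the hinge line. Axes turn with the tray: x towards the spout, y along the hinge, z up along the grip.
- dock (a point): Where the tub's centre is when it stands square against both buffers: 32.5 mm ahead of the hinge line, 27.5 mm above the table; axes as the stand's. The two black rubber buffers face +x, 62.5 mm behind this point, 40 mm either side of the middle, 33 mm above the table.
- tub: White open tub with a green panel on two sides, loose, 125 mm long (x, along the pouring direction when docked), 120 mm wide (y), 55 mm high, walls and floor 8 mm thick, about 0.2 kg. At the start its x points within about 0.7 rad of the stand's. Origin at its centre, 27.5 mm above its underside; z up.
- bar_1: Brown nut bar 1 of 4, lumpy on top, 32x24x18 mm, about 22 g, lying loose on the tray's floor; slightly sticky, it slides only when the tray is tipped some 0.7 to 1.0 rad. Origin at its centre.
- bar_2: Brown nut bar 2 of 4, lumpy on top, 32x24x18 mm, about 22 g, lying loose on the tray's floor; slightly sticky, it slides only when the tray is tipped some 0.7 to 1.0 rad. Origin at its centre.
- bar_3: Brown nut bar 3 of 4, lumpy on top, 32x24x18 mm, about 22 g, lying loose on the tray's floor; slightly sticky, it slides only when the tray is tipped some 0.7 to 1.0 rad. Origin at its centre.
- bar_4: Brown nut bar 4 of 4, lumpy on top, 32x24x18 mm, about 22 g, lying loose on the tray's floor; slightly sticky, it slides only when the tray is tipped some 0.7 to 1.0 rad. Origin at its centre.
- nut_can: Bystander, loose: clear lidded can of nuts, 70 mm across, 45 mm high. Origin at the centre of its underside.
- stamp: Bystander, loose: wooden hand stamp with a knob, 27x48x62 mm. Origin at the centre of its underside.
- glue: Bystander, loose: upright glue stick, red over green, 25 mm across, 92 mm high. Origin at the centre of its underside.
- clip: Bystander, loose: black bulldog clip with wire handles, 31x40x37 mm. Origin at the centre of its underside.
Things that resemble listed ones, but are neither listed nor needed, are in the scene too. What is shaped like the bar_2 but turquoise is not meant.

How it is judged:
By the outcome, as a careful person would: the job done as asked, in the order asked, and still so for the second after the job is handed in, with the robot touching nothing.
It also fails if it takes over 66 s, if anything falls off the work surface, if the arm or the gripper's body presses on something with over 40 N, if the wrist force passes 120 N, or if a joint passes its speed limit or range.

## Working session

There is one attempt and no reset: what is moved stays moved. The work goes in short steps, Python scripts to look and compute and a tool call to move; the robot and the scene stay as the last step left them, time stands still between calls to the robot, and variables do not carry over. Pictures are saved under pics/ and viewed, and the job is handed in when it is done.

Besides the shell and the picture viewer there is one more tool, called as name([rows], argument=value, ...), one row to a line, values as JSON. jog_arm: Moves the arm, as the interface text tells. Its arguments: {"type":"object","properties":{"targets":{"type":"array","items":{"type":"array","items":{"type":"number"}}},"newtons":{"type":"number"}},"required":["targets"]}

```bash
ls; mkdir -p pics
cat > h.py <<'E'
import numpy as np, cv2
from bench import r
def snap(n,f):
    s=r.snapshot(n); cv2.imwrite('pics/'+f,s['pixels'][:,:,::-1]); np.savez('pics/'+f[:-4]+'.npz',**{k:np.array(v) for k,v in s.items()}); return s
E
python3 - <<'E'
from h import *
print(r.sense())
for n in ['scene','side','wrist']:
    s=snap(n,n+'0.png'); print({k:np.array(v).tolist() for k,v in s.items() if k!='pixels'})
E
```

```text
pics
{'time': 0.0, 'joint_pos': array([-8.13265922e+01,  7.51429444e+00,  8.53306087e+01, -7.13227802e-04,
        8.72603705e+01, -4.89382536e+00]), 'qd': array([-0.02704015, -0.02424676,  0.03038176, -0.03237795, -0.00181253,
        0.01758897]), 'joint_efforts': array([ 7.40130508e-04, -5.69405365e+01, -5.00544262e+01, -9.44805424e-05,
        1.48853171e-02,  5.93620598e-06]), 'tool_pos': array([ 140.67045399, -582.6619266 ,  204.74020549]), 'tcp_rot': array([-1.79895049e+02, -8.27108772e-03,  1.35672604e+01]), 'ft_force': array([-0.38742257,  0.01234585,  0.64386758]), 'wrist_torque': array([-0.02782012, -0.04576528,  0.00156015]), 'finger_gap': 85.24639060452166}
{'fx': 403.4323623672013, 'fy': 403.4323623672013, 'cx': 319.62045460170685, 'cy': 199.6133995750669, 'origin': [-118.60360920883856, 496.5207054046358, 574.2007712694739], 'attitude': [-118.67500087769541, -0.20888364764192044, -134.66949462645422]}
{'fx': 503.16293572438894, 'fy': 503.16293572438894, 'cx': 320.33913734961476, 'cy': 188.2312138868381, 'origin': [619.0609151911441, -745.4786020252322, 1135.1265496688045], 'attitude': [-147.42515290484408, -0.6464588832480244, 9.765526600502612]}
{'fx': 294.50931970351996, 'fy': 294.50931970351996, 'cx': 321.6830374406038, 'cy': 201.6725929226465, 'origin': [204.3739252300159, -567.3255403145696, 371.7576568141613], 'attitude': [165.0449948126673, 0.08885245963368395, -76.44156689295768]}
```

View pics/scene0.png

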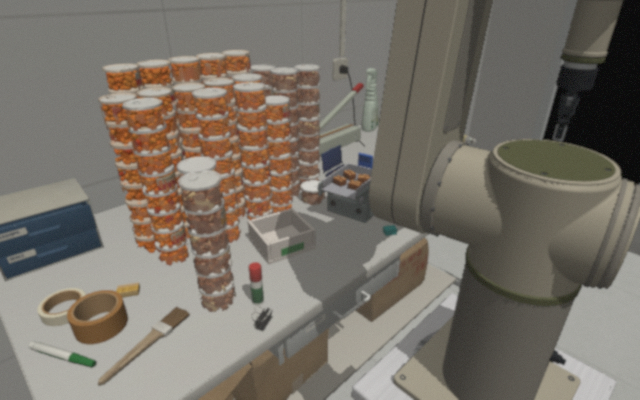

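View pics/side0.png

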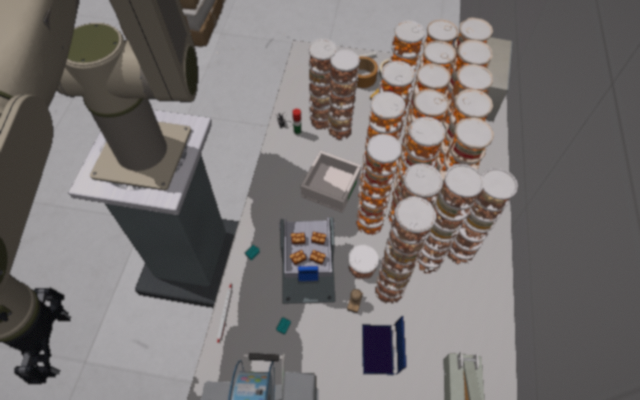

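View pics/wrist0.png

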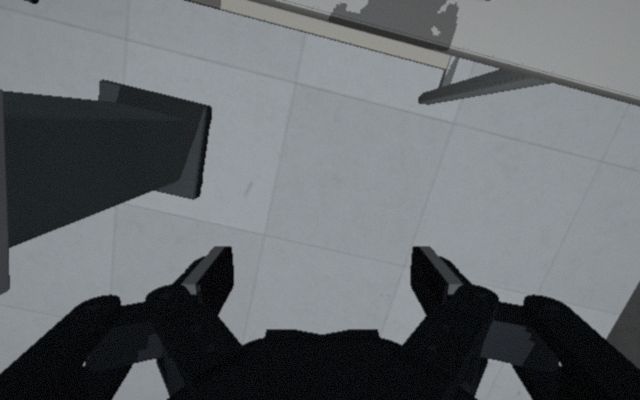

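```bash
cat >> h.py <<'E'
from scipy.spatial.transform import Rotation as R
def load(f): return dict(np.load('pics/'+f+'.npz'))
def ray(s,u,v):
    d=np.array([(u-s['cx'])/s['fx'],(v-s['cy'])/s['fy'],1.0]); M=R.from_euler('xyz',s['attitude'],degrees=True).as_matrix()
    return np.array(s['origin']),M@d
def onz(s,u,v,z):
    o,d=ray(s,u,v); return o+d*(z-o[2])/d[2]
def proj(s,p):
    M=R.from_euler('xyz',s['attitude'],degrees=True).as_matrix(); c=M.T@(np.array(p,float)-s['origin']); return np.array([s['fx']*c[0]/c[2]+s['cx'],s['fy']*c[1]/c[2]+s['cy']])
def tri(s1,p1,s2,p2):
    o1,d1=ray(s1,*p1);o2,d2=ray(s2,*p2); A=np.stack([d1,-d2],1); t=np.linalg.lstsq(A,o2-o1,rcond=None)[0]
    a=o1+t[0]*d1;b=o2+t[1]*d2; return (a+b)/2,np.linalg.norm(a-b)
def crop(f,x,y,w,h,k,out):
    im=cv2.imread('pics/'+f+'.png')[y:y+h,x:x+w]; cv2.imwrite('pics/'+out,cv2.resize(im,None,fx=k,fy=k,interpolation=cv2.INTER_CUBIC))
E
python3 - <<'E'
from h import *
crop('side0',240,140,160,120+60,3.3,'sc.png') if 0 else crop('side0',240,140,180,180,3.3,'sc.png')
crop('scene0',230,130,180,140,4.2,'cc.png')
s=load('side0')
for n,p in dict(tub=(331,178),grip=(308,272),can=(363,260),stamp=(355,300),glue=(297,122),clip=(282,120),teal1=(252,252),teal2=(283,325),stackL=(370,232)).items(): print(n,onz(s,*p,0).round())
E
```

```text
tub [532.   9.   0.]
grip [ 520. -271.    0.]
can [ 647. -216.    0.]
stamp [ 642. -321.    0.]
glue [403. 186.   0.]
clip [358. 185.   0.]
teal1 [ 374. -243.    0.]
teal2 [ 488. -408.    0.]
stackL [ 655. -136.    0.]
```

View pics/sc.png

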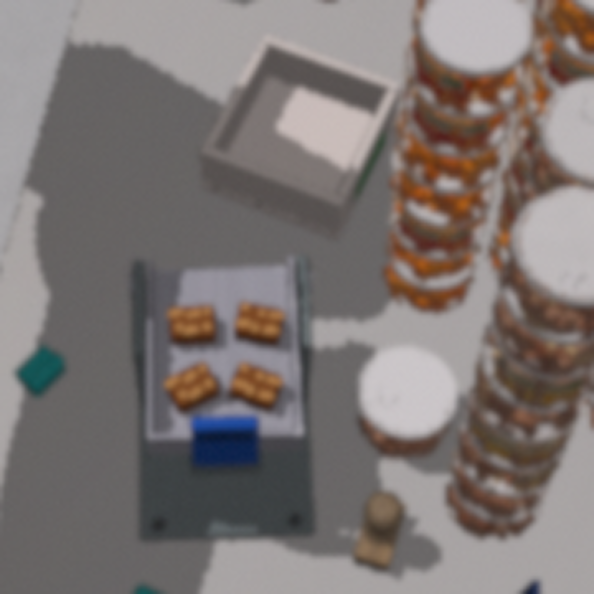

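View pics/cc.png

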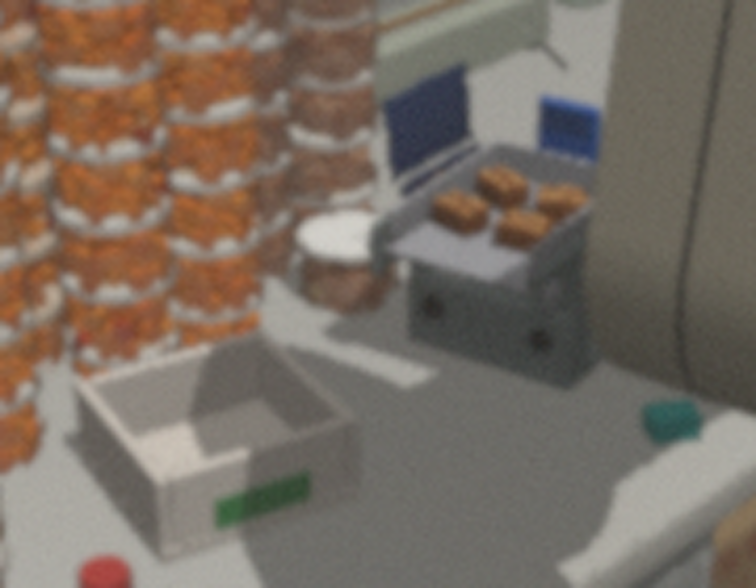

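Run:
```python
from h import *
s=load('side0')
f=lambda x,y:(240+x/3.3,140+y/3.3)
P=[onz(s,*f(*p),55)[:2] for p in [(203,155),(267,38),(396,88),(337,210)]]
print('tub',np.round(P),np.mean(P,0).round(1))
for a,b in [(0,1),(3,2),(0,3),(1,2)]:
    d=P[b]-P[a]; print(np.linalg.norm(d).round(1),np.degrees(np.arctan2(d[1],d[0])).round(1))
# tray
print('wall rear ends', [onz(s,*f(*p),116).round(1)[:2] for p in [(148,437),(297,437)]])
print('arm front tops 106', [onz(s,*f(*p),106).round(1)[:2] for p in [(140,260),(303,258)]])
print('grip top', [onz(s,*f(*p),152).round(1)[:2] for p in [(193,420),(257,420)]])
print('base rear', [onz(s,*f(*p),4).round(1)[:2] for p in [(140,538),(313,534)]])
print('stack', onz(s,*f(430,300),0)[:2], onz(s,*f(490,530),0)[:2], onz(s,*f(408,445),0)[:2])
for p in [(383,150),(415,213),(345,62),(323,47)]: print([onz(s,*p,z).round()[:2] for z in (225,270,315,370)])
```

```text
tub [[466. -68.]
 [496.  52.]
 [605.  21.]
 [575. -99.]] [535.6 -23.4]
123.3 76.1
123.5 76.1
113.5 -15.7
113.4 -15.6
wall rear ends [array([ 480.9, -329. ]), array([ 577.4, -312. ])]
arm front tops 106 [array([ 446.2, -194.5]), array([ 559.5, -172.7])]
grip top [array([ 511.6, -327.4]), array([ 551.9, -320.2])]
base rear [array([ 476., -359.]), array([ 595.7, -334.9])]
stack [ 655.5697242  -132.99084258] [ 719.15649495 -308.66881894] [ 653.66366525 -254.63577012]
[array([653., -45.]), array([651., -79.]), array([ 649., -114.]), array([ 647., -156.])]
[array([ 735., -196.]), array([ 730., -223.]), array([ 724., -250.]), array([ 717., -284.])]
[array([528., 218.]), array([532., 171.]), array([537., 123.]), array([542.,  65.])]
[array([463., 263.]), array([471., 213.]), array([478., 163.]), array([488., 102.])]
```

```bash
cat >> h.py <<'E'
def rpy(R_): return R_.as_euler('xyz',degrees=True)
def rel(pos,rot,st=None):
    """needed tool-frame shift (m) and rotvec to reach world pos(mm), rot (Rotation)"""
    st=st or r.sense(); M=R.from_euler('xyz',st['tcp_rot'],degrees=True)
    d=M.inv().apply(np.array(pos,float)-st['tool_pos'])/1000; w=(M.inv()*rot).as_rotvec()
    return np.round(np.r_[d,w],4).tolist()
down=lambda yaw:R.from_euler('xyz',[180,0,yaw],degrees=True)
def log():
    st=r.sense(); open('log.txt','a').write(repr([st['joint_pos'].tolist(),st['tool_pos'].tolist(),st['tcp_rot'].tolist()])+'\n')
    print('t',round(st['time'],2),'q',st['joint_pos'].round(1),'p',st['tool_pos'].round(1),'rpy',st['tcp_rot'].round(2),'F',st['ft_force'].round(1),'gap',round(st['finger_gap'],1)); return st
E
python3 -c "
from h import *
log();print(rel([420,-180,300],down(11.4)))"
```

```text
t 0.15 q [-81.3   7.5  85.3   0.   87.3  -4.9] p [ 140.7 -582.8  205. ] rpy [-1.7992e+02 -1.0000e-02  1.3570e+01] F [ 0.3  0.  -0.4] gap 85.0
[0.366, -0.3262, -0.0945, -0.0014, -0.0001, 0.0378]
```

jog_arm([
  [0.366, -0.326, -0.095, 0, 0, 0.038, 0],
  [0.366, -0.326, -0.095, 0, 0, 0.038, 0],
  [0.366, -0.326, -0.095, 0, 0, 0.038, 0],
  [0.366, -0.326, -0.095, 0, 0, 0.038, 0],
  [0.366, -0.326, -0.095, 0, 0, 0.038, 0],
])

```text
time: 0.57
tool_pos: [257.8, -413.4, 245.3]
tcp_rot: [-180.0, 0.0, 11.4]
ft_force: [0.5, 0.1, 0.1]
finger_gap: 85.3
```

```bash
python3 -c "
from h import *
log();print(rel([420,-180,300],down(11.4)))"
```

```text
t 0.57 q [-64.1 -11.   99.2   0.   91.8  14.6] p [ 257.8 -413.4  245.3] rpy [-179.96    0.     11.35] F [0.5 0.1 0.1] gap 85.3
[0.2049, -0.1969, -0.0546, -0.0006, 0.0, -0.0008]
```

jog_arm([
  [0.205, -0.197, -0.055, 0, 0, 0, 0],
  [0.205, -0.197, -0.055, 0, 0, 0, 0],
  [0.205, -0.197, -0.055, 0, 0, 0, 0],
  [0.205, -0.197, -0.055, 0, 0, 0, 0],
  [0.205, -0.197, -0.055, 0, 0, 0, 0],
])

```text
time: 0.98
tool_pos: [374.5, -245.3, 285.4]
tcp_rot: [180.0, -0.0, 11.4]
ft_force: [1.0, -1.0, -0.1]
finger_gap: 85.1
```

```bash
python3 -c "
from h import *
log();print(rel([420,-180,300],down(11.4)))"
```

```text
t 0.98 q [-39.8 -17.7 100.7  -0.   96.9  38.8] p [ 374.5 -245.3  285.4] rpy [ 1.7999e+02 -1.0000e-02  1.1370e+01] F [ 1.  -1.  -0.1] gap 85.1
[0.0575, -0.055, -0.0146, 0.0003, -0.0002, -0.0005]
```

jog_arm([
  [0.057, -0.055, -0.015, 0, 0, 0, 0],
  [0.057, -0.055, -0.015, 0, 0, 0, 0],
  [0.057, -0.055, -0.015, 0, 0, 0, 0],
  [0.057, -0.055, -0.015, 0, 0, 0, 0],
])

```text
time: 1.32
tool_pos: [420.0, -180.2, 300.3]
tcp_rot: [180.0, -0.0, 11.7]
ft_force: [-0.3, -0.5, -0.5]
finger_gap: 85.4
```

```bash
python3 -c "
from h import *
log();s=snap('wrist','wrist1.png');print(s['origin'],s['attitude'])
snap('side','side1.png')"
```

```text
t 1.32 q [-29.7 -16.1  97.9  -0.   98.2  48.7] p [ 420.  -180.2  300.3] rpy [ 1.7998e+02 -2.0000e-02  1.1660e+01] F [-0.3 -0.5 -0.5] gap 85.4
[ 483.97027756 -166.58116846  467.2369868 ] [ 1.65059309e+02 -2.68840763e-02 -7.83494621e+01]
```

View pics/wrist1.png

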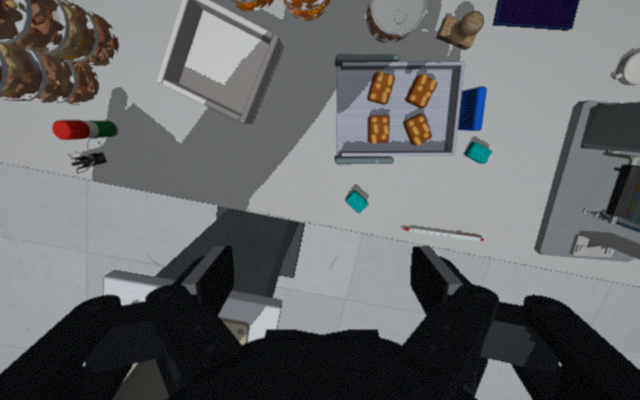

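View pics/side1.png

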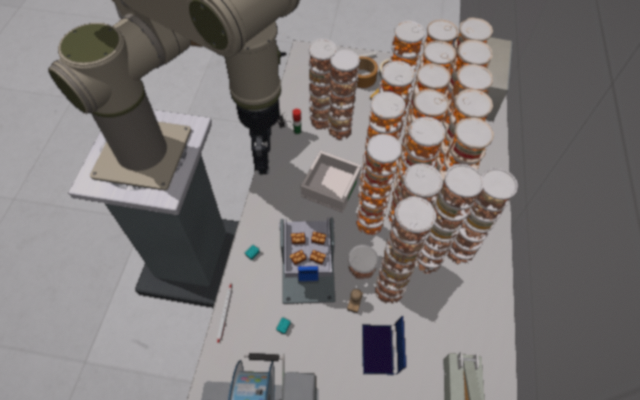

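```bash
python3 -c "
from h import *
crop('wrist1',320,40,190,140,4.2,'wt.png')
crop('wrist1',140,0,160,140,4.2,'wb.png')"
```

```text
(no output)
```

View pics/wt.png

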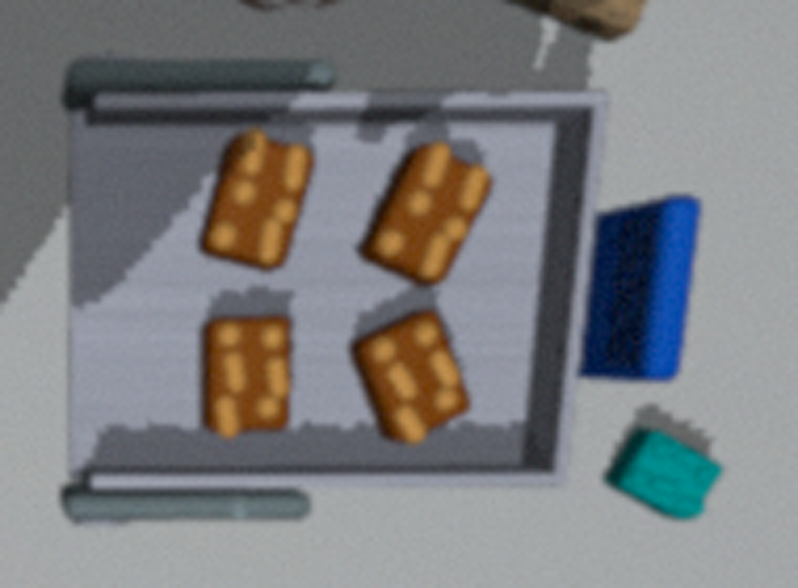

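View pics/wb.png

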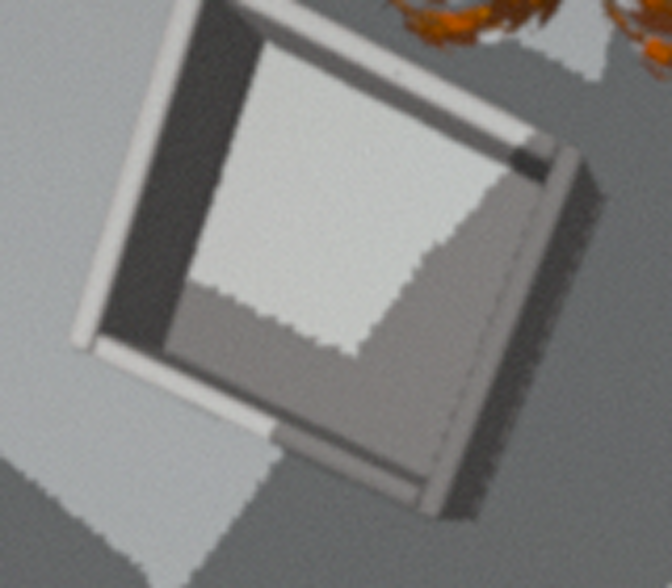

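Run:
```python
from h import *
s=load('wrist1')
f=lambda p:(320+p[0]/4.2,40+p[1]/4.2); g=lambda p:(140+p[0]/4.2,p[1]/4.2)
T=lambda n,ps,z,f=f:(print(n,[onz(s,*f(p),z)[:2].round(1).tolist() for p in ps]))
T('spout z90 left/right',[(70,112),(70,472)],90)
T('wall rear 116 outer',[(607,92),(567,486)],116)
T('wall front 116 outer',[(92,92),(90,490)],116)
T('grip top ',[(665,200),(697,196),(680,380),(645,380)],152)
T('arm front 106',[(66,62),(64,518)],106)
T('bars 108',[(258,200),(428,214),(248,375),(410,378)],106)
a,b,c=[onz(s,*g(p),55)[:2] for p in [(73,345),(440,517),(588,148)]]
print('tub',a,b,c,np.linalg.norm(a-b),np.linalg.norm(c-b),(a+c)/2, np.degrees(np.arctan2(*(a-b)[::-1])),np.degrees(np.arctan2(*(c-b)[::-1])))
```

```text
spout z90 left/right [[550.6, -171.1], [452.7, -192.6]]
wall rear 116 outer [[579.1, -307.0], [479.3, -329.0]]
wall front 116 outer [[551.9, -175.4], [451.0, -197.4]]
grip top  [[549.5, -313.9], [551.9, -321.0], [510.4, -331.6], [508.6, -323.1]]
arm front 106 [[559.6, -167.2], [440.6, -192.7]]
bars 108 [[536.5, -226.1], [542.4, -272.8], [490.8, -235.1], [499.3, -280.4]]
tub [491.2808594   53.96106806] [462.99149814 -64.89786331] [578.05669254 -93.80434131] 122.17910429814225 118.64056403379506 [534.66877597 -19.92163663] 76.61223952880778 -14.101919857212847
```

```bash
python3 -c "
from h import *
s=load('wrist1')
for p in [(105,80),(115,45),(100,60)]: print(p,onz(s,*p,0).round(),onz(s,*p,40).round())
s=load('side1')
for p in [(342,138),(320,128),(333,120)]: print(p,onz(s,*p,0).round())
print(rel([470,-50,250],down(166.2)))"
```

```text
(105, 80) [480. 159.   0.] [480. 131.  40.]
(115, 45) [530. 146.   0.] [526. 119.  40.]
(100, 60) [506. 167.   0.] [504. 138.  40.]
(342, 138) [541. 151.   0.]
(320, 128) [473. 176.   0.]
(333, 120) [505. 212.   0.]
[0.0766, -0.1193, 0.0495, -0.0013, 0.0002, -2.7014]
```

jog_arm([
  [0.077, -0.119, 0.05, 0, 0, -2.7, 0],
  [0.077, -0.119, 0.05, 0, 0, -2.7, 0],
  [0.077, -0.119, 0.05, 0, 0, -2.7, 0],
  [0.077, -0.119, 0.05, 0, 0, -2.7, 0],
  [0.077, -0.119, 0.05, 0, 0, -2.7, 0],
])

```text
time: 1.83
tool_pos: [470.1, -47.7, 246.8]
tcp_rot: [-179.7, 0.1, 47.6]
ft_force: [0.2, 0.0, 0.1]
finger_gap: 85.2
```

```bash
python3 -c "
from h import *
log();print(rel([500,0,250],down(166.2)))"
```

```text
t 1.83 q [-1.210e+01 -1.310e+01  1.009e+02  1.000e-01  9.240e+01  3.030e+01] p [470.1 -47.7 246.8] rpy [-1.7973e+02  6.0000e-02  4.7590e+01] F [0.2 0.  0.1] gap 85.2
[0.0554, -0.0102, -0.0032, -0.004, -0.0042, -2.0701]
```

jog_arm([
  [0.055, -0.01, -0.003, 0, 0, -2.07, 0],
  [0.055, -0.01, -0.003, 0, 0, -2.07, 0],
  [0.055, -0.01, -0.003, 0, 0, -2.07, 0],
  [0.055, -0.01, -0.003, 0, 0, -2.07, 0],
  [0.055, -0.01, -0.003, 0, 0, -2.07, 0],
])

```text
time: 2.25
tool_pos: [500.6, -4.6, 252.2]
tcp_rot: [-179.9, 0.0, 83.2]
ft_force: [-0.7, 0.1, -0.1]
finger_gap: 85.4
```

jog_arm([
  [0, 0, 0, 0, 0, -1.445, 0],
  [0, 0, 0, 0, 0, -1.445, 0],
  [0, 0, 0, 0, 0, -1.445, 0],
  [0, 0, 0, 0, 0, -1.445, 0],
  [0, 0, 0, 0, 0, -1.445, 0],
])

```text
time: 2.67
tool_pos: [500.5, -5.1, 252.3]
tcp_rot: [-179.9, -0.0, 119.0]
ft_force: [-0.2, -0.2, -0.0]
finger_gap: 84.9
```

jog_arm([
  [0, 0, 0, 0, 0, -0.82, 0],
  [0, 0, 0, 0, 0, -0.82, 0],
  [0, 0, 0, 0, 0, -0.82, 0],
  [0, 0, 0, 0, 0, -0.82, 0],
  [0, 0, 0, 0, 0, -0.82, 0],
])

```text
time: 3.08
tool_pos: [500.5, -5.1, 252.3]
tcp_rot: [-180.0, -0.1, 154.8]
ft_force: [-0.0, 0.2, -0.0]
finger_gap: 85.7
```

```bash
python3 -c "
from h import *
log();print(rel([548.9,35.8,120],down(166.2)))"
```

```text
t 3.08 q [ -6.4  -8.9  96.7  -0.   92.3 -71.2] p [500.5  -5.1 252.3] rpy [-1.7996e+02 -6.0000e-02  1.5479e+02] F [-0.   0.2 -0. ] gap 85.7
[-0.0266, 0.0577, 0.1323, -0.0006, -0.001, -0.1991]
```

jog_arm([
  [-0.027, 0.058, 0.132, 0, 0, -0.199, 0],
  [-0.027, 0.058, 0.132, 0, 0, -0.199, 0],
  [-0.027, 0.058, 0.132, 0, 0, -0.199, 0],
  [-0.027, 0.058, 0.132, 0, 0, -0.199, 0],
  [-0.027, 0.058, 0.132, 0, 0, -0.199, 0],
])

```text
time: 3.5
tool_pos: [546.5, 36.9, 114.0]
tcp_rot: [-179.9, -0.6, 165.9]
ft_force: [-0.2, 0.6, -0.4]
finger_gap: 85.4
```

```bash
python3 -c "
from h import *
log();snap('wrist','wrist2.png');print(rel([548.9,35.8,20],down(166.2)))"
```

```text
t 3.5 q [ -1.5   3.6  99.1   0.   77.9 -77.4] p [546.5  36.9 114. ] rpy [-179.87   -0.6   165.92] F [-0.2  0.6 -0.4] gap 85.4
[-0.0021, -0.0001, 0.0973, -0.0019, -0.0071, -0.0047]
```

View pics/wrist2.png

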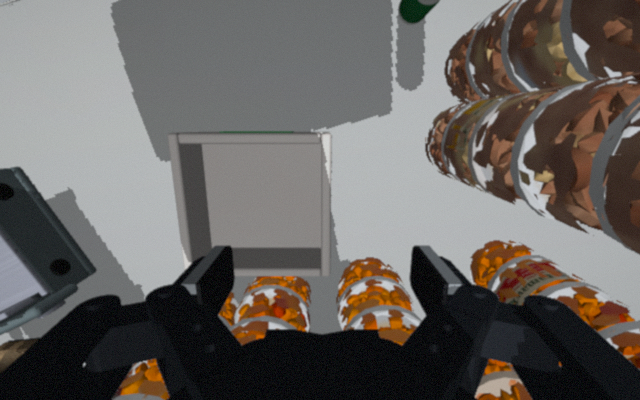

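Run:
```python
from h import *
s=load('wrist2')
P=[onz(s,*p,55)[:2] for p in [(331,132),(329,275),(169,133)]]
a,b,c=P;print(np.round(P,1),np.linalg.norm(a-b),np.linalg.norm(a-c),(b+c)/2,np.degrees(np.arctan2(*(a-c)[::-1])),np.degrees(np.arctan2(*(a-b)[::-1])))
cxy=(b+c)/2;print(cxy+58.5*(a-c)/np.linalg.norm(a-c))
```

```text
[[490.9  58.3]
 [605.3  28.8]
 [462.1 -59.8]] 118.13966809285625 121.5495021510835 [533.69762279 -15.47937535] 76.2594936598257 165.5408851304695
[547.59283189  41.34643889]
```

jog_arm([
  [-0.002, 0.002, 0.094, -0.002, -0.006, -0.005, 0],
  [-0.002, 0.002, 0.094, -0.002, -0.006, -0.005, 0],
  [-0.002, 0.002, 0.094, -0.002, -0.006, -0.005, 0],
  [-0.002, 0.002, 0.094, -0.002, -0.006, -0.005, 0],
])

```text
time: 3.88
tool_pos: [549.7, 38.1, 24.7]
tcp_rot: [180.0, 0.0, 166.2]
ft_force: [0.1, -0.5, 0.3]
finger_gap: 85.2
```

```bash
python3 -c "
from h import *
log()"
```

```text
t 3.88 q [ -1.4   9.4 103.    0.   67.7 -77.6] p [549.7  38.1  24.7] rpy [179.98   0.   166.22] F [ 0.1 -0.5  0.3] gap 85.2
```

jog_arm([
  [0, 0, 0.004, 0, 0, 0, 0.5],
  [0, 0, 0.004, 0, 0, 0, 1],
  [0, 0, 0.004, 0, 0, 0, 1],
  [0, 0, 0.004, 0, 0, 0, 1],
  [0, 0, 0.004, 0, 0, 0, 1],
], newtons=40)

```text
time: 4.3
tool_pos: [553.9, 39.3, 24.8]
tcp_rot: [179.9, 0.5, 166.3]
ft_force: [0.5, 0.0, 1.0]
finger_gap: 25.5
```

jog_arm([
  [0, 0, 0, 0, 0, 0, 1],
  [0, 0, 0, 0, 0, 0, 1],
  [0, 0, 0, 0, 0, 0, 1],
])

```text
time: 4.55
tool_pos: [553.2, 39.0, 24.0]
tcp_rot: [179.9, 0.4, 166.3]
ft_force: [-1.8, -2.1, 6.6]
finger_gap: 6.5
```

```bash
python3 -c "
from h import *
log(); snap('side','side2.png'); crop('side2',230,90,200,180,3.2,'s2.png')"
```

```text
t 4.55 q [ -1.3   9.5 102.9  -0.   67.2 -77.6] p [553.2  39.   24. ] rpy [179.91   0.41 166.33] F [-1.8 -2.1  6.6] gap 6.5
```

View pics/s2.png

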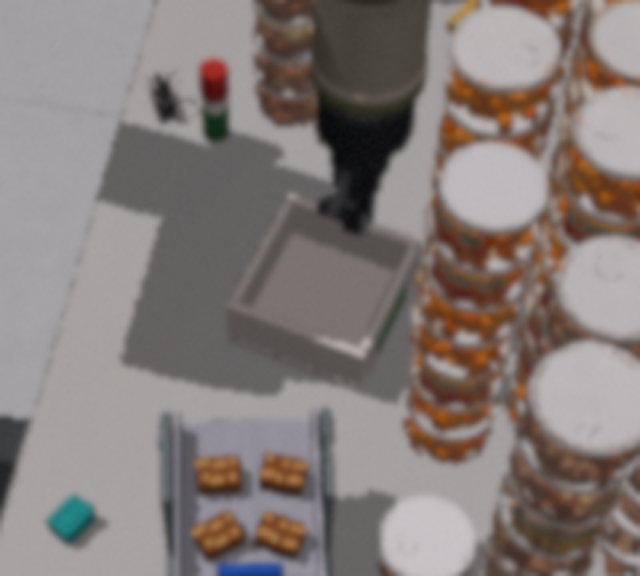

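```bash
python3 -c "
from h import *
log(); print(rel([475.7,-42.8,25],down(192)))"
```

```text
t 4.6 q [ -1.3   9.5 102.9  -0.   67.2 -77.6] p [553.2  39.   24. ] rpy [179.91   0.41 166.32] F [-1.9 -1.4  5.2] gap 6.2
[0.0559, -0.0978, -0.0016, -0.0001, 0.0073, -0.4481]
```

jog_arm([
  [0.006, -0.01, -0.001, 0, 0.003, -0.045, 1],
  [0.011, -0.02, -0.0015, 0, 0.005, -0.09, 1],
  [0.017, -0.03, -0.0015, 0, 0.007, -0.135, 1],
  [0.022, -0.04, -0.0015, 0, 0.007, -0.18, 1],
  [0.028, -0.049, -0.0015, 0, 0.007, -0.225, 1],
])

```text
time: 5.02
tool_pos: [513.5, -1.9, 24.2]
tcp_rot: [179.9, -0.0, 179.4]
ft_force: [0.2, -0.0, -0.2]
finger_gap: 6.3
```

```bash
python3 -c "
from h import *
log()"
```

```text
t 5.02 q [-6.000e+00  3.900e+00  1.089e+02  1.000e-01  6.720e+01 -9.540e+01] p [513.5  -1.9  24.2] rpy [ 1.7991e+02 -4.0000e-02  1.7935e+02] F [ 0.2 -0.  -0.2] gap 6.3
```

jog_arm([
  [0.008, -0.008, 0, 0, 0, -0.045, 1],
  [0.015, -0.016, 0, 0, 0, -0.09, 1],
  [0.023, -0.025, 0, 0, 0, -0.135, 1],
  [0.03, -0.033, 0, 0, 0, -0.18, 1],
  [0.038, -0.041, 0, 0, 0, -0.223, 1],
])

```text
time: 5.43
tool_pos: [474.9, -42.3, 24.2]
tcp_rot: [179.9, -0.0, -167.9]
ft_force: [0.5, 0.5, -1.2]
finger_gap: 6.3
```

jog_arm([
  [0, 0, 0, 0, 0, 0, 1],
  [0, 0, 0, 0, 0, 0, 1],
])

```text
time: 5.6
tool_pos: [475.2, -42.2, 24.2]
tcp_rot: [179.9, -0.0, -168.1]
ft_force: [0.4, -0.2, -0.7]
finger_gap: 6.4
```

```bash
python3 -c "
from h import *
log(); snap('side','side3.png'); crop('side3',230,120,200,180,3.2,'s3.png');snap('wrist','wrist3.png')"
```

```text
t 5.6 q [-1.130e+01 -1.700e+00  1.147e+02  1.000e-01  6.710e+01 -1.132e+02] p [475.2 -42.2  24.2] rpy [ 1.7991e+02 -1.0000e-02 -1.6815e+02] F [ 0.4 -0.2 -0.7] gap 6.4
```

View pics/s3.png

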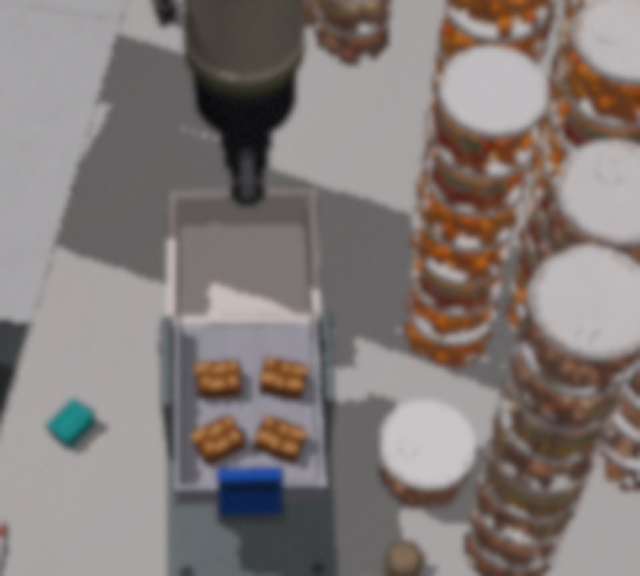

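View pics/wrist3.png

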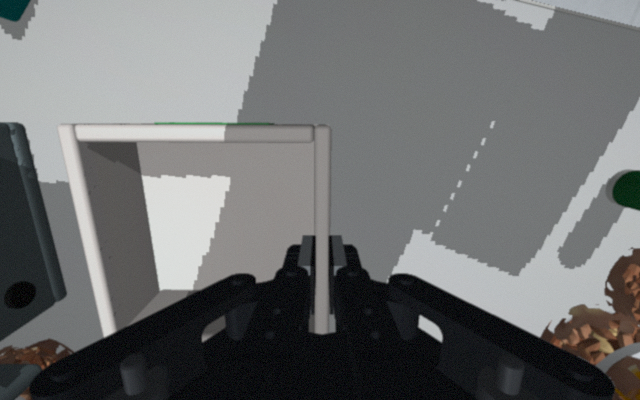

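Run:
```python
from h import *
s=load('side3'); f=lambda p:(230+p[0]/3.2,120+p[1]/3.2)
xs=np.array([np.cos(np.radians(102)),np.sin(np.radians(102))]); ys=np.array([-xs[1],xs[0]]); H=np.array([502.7,-191.3])
loc=lambda p:np.round([(p-H)@xs,(p-H)@ys],1)
for p in [(171,190),(318,190)]: print('side',loc(onz(s,*f(p),55)[:2]))
for p in [(164,320),(330,318)]: print('arm106',loc(onz(s,*f(p),106)[:2]))
s=load('wrist3')
for p in [(331,125),(60,124)]: print('wrist',loc(onz(s,*p,55)[:2]))
for p in [(16,123)]: print('arm',loc(onz(s,*p,106)[:2]))
print('tcp',loc(r.sense()['tool_pos'][:2]))
```

```text
side [152.9  56.2]
side [149.2 -62. ]
arm106 [ 5.4 58.7]
arm106 [  3.1 -62.3]
wrist [156.3  59.7]
wrist [35.3 60.4]
arm [66.8 60.8]
tcp [151.9  -4.5]
```

jog_arm([
  [0, -0.01, 0, 0, 0, 0, 1],
  [0, -0.02, 0, 0, 0, 0, 1],
  [0, -0.03, 0, 0, 0, 0, 1],
  [0, -0.04, 0, 0, 0, 0, 1],
  [0, -0.05, 0, 0, 0, 0, 1],
])

```text
time: 6.12
tool_pos: [486.0, -92.3, 24.1]
tcp_rot: [179.9, -0.0, -168.0]
ft_force: [-0.2, 0.4, -1.3]
finger_gap: 6.5
```

jog_arm([
  [0, -0.002, 0, 0, 0, 0, 1],
  [0, -0.004, 0, 0, 0, 0, 1],
  [0, -0.006, 0, 0, 0, 0, 1],
  [0, -0.008, 0, 0, 0, 0, 1],
])

```text
time: 6.45
tool_pos: [487.2, -98.8, 24.0]
tcp_rot: [179.9, -0.0, -168.0]
ft_force: [-0.4, 1.0, -1.3]
finger_gap: 6.2
```

```bash
cat >> h.py <<'E'
xs=np.array([np.cos(np.radians(102)),np.sin(np.radians(102))]); ys=np.array([-xs[1],xs[0]]); H=np.array([502.7,-191.3])
loc=lambda p:np.round([(p[:2]-H)@xs,(p[:2]-H)@ys],1)
E
python3 -c "
from h import *
st=log(); print(loc(st['tool_pos']),st['ft_force'][:2]@xs)"
```

```text
t 6.45 q [-1.740e+01  1.500e+00  1.115e+02  1.000e-01  6.710e+01 -1.195e+02] p [487.2 -98.8  24. ] rpy [ 1.7989e+02 -3.0000e-02 -1.6802e+02] F [-0.4  1.  -1.3] gap 6.2
[93.7 -4.1] 1.0475161774975297
```

jog_arm([
  [0, -0.001, 0, 0, 0, 0, 1],
  [0, -0.002, 0, 0, 0, 0, 1],
  [0, -0.002, 0, 0, 0, 0, 1],
])

```text
time: 6.7
tool_pos: [487.8, -100.8, 24.1]
tcp_rot: [179.9, -0.0, -168.0]
ft_force: [-0.0, 0.3, -1.8]
finger_gap: 6.4
```

jog_arm([
  [0, -0.001, 0, 0, 0, 0, 1],
  [0, -0.002, 0, 0, 0, 0, 1],
  [0, -0.002, 0, 0, 0, 0, 1],
])

```text
time: 6.95
tool_pos: [488.0, -101.6, 24.0]
tcp_rot: [179.8, -0.0, -168.0]
ft_force: [-0.6, 6.3, -0.0]
finger_gap: 6.4
```

jog_arm([
  [0, -0.001, 0, 0, 0, 0, 1],
  [0, -0.002, 0, 0, 0, 0, 1],
  [0, -0.002, 0, 0, 0, 0, 1],
])

```text
time: 7.2
tool_pos: [488.0, -101.7, 24.0]
tcp_rot: [179.6, -0.0, -168.0]
ft_force: [-2.9, 14.9, 5.0]
finger_gap: 6.3
```

```bash
python3 -c "
from h import *
st=log(); print(loc(st['tool_pos']),st['wrist_torque']);snap('wrist','wrist4.png');snap('scene','scene4.png');snap('side','side4.png');crop('side4',230,120,200,180,3.2,'s4.png')"
```

```text
t 7.2 q [ -17.9    1.8  111.2    0.3   67.3 -120.1] p [ 488.  -101.7   24. ] rpy [ 1.7961e+02 -4.0000e-02 -1.6799e+02] F [-2.9 14.9  5. ] gap 6.3
[90.7 -4.2] [ 2.65068800e+00  4.19534506e-01 -2.64078789e-03]
```

View pics/wrist4.png

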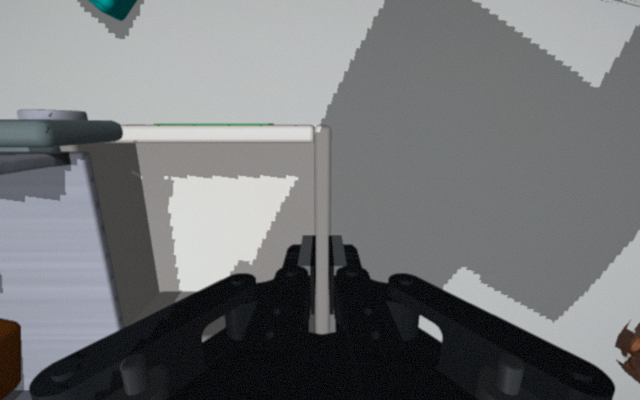

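View pics/s4.png

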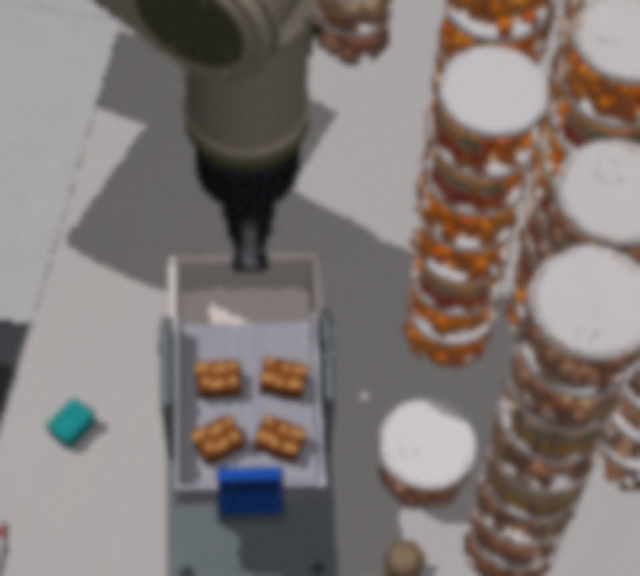

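jog_arm([
  [0, 0.002, 0, 0, 0, 0, 1],
  [0, 0.002, 0, 0, 0, 0, 0.75],
  [0, 0.002, 0, 0, 0, 0, 0.75],
  [0, 0.002, 0, 0, 0, 0, 0.75],
  [0, 0.002, 0, 0, 0, 0, 0.75],
])

```text
time: 7.77
tool_pos: [488.4, -103.1, 24.3]
tcp_rot: [179.9, 0.0, -168.0]
ft_force: [0.8, 0.1, 0.6]
finger_gap: 21.4
```

jog_arm([
  [0, -0.003, 0, 0, 0, 0, 0.75],
  [0, -0.005, 0, 0, 0, 0, 0.75],
  [0, -0.007, 0, 0, 0, 0, 0.75],
  [0, -0.007, 0, 0, 0, 0, 0.75],
])

```text
time: 8.1
tool_pos: [489.3, -108.3, 24.1]
tcp_rot: [179.7, -0.0, -168.0]
ft_force: [-2.7, 8.9, 5.0]
finger_gap: 21.4
```

```bash
python3 -c "
from h import *
st=log(); print(loc(st['tool_pos']),st['wrist_torque'])"
```

```text
t 8.1 q [ -18.5    2.2  110.8    0.2   67.2 -120.6] p [ 489.3 -108.3   24.1] rpy [ 1.7972e+02 -4.0000e-02 -1.6803e+02] F [-2.7  8.9  5. ] gap 21.4
[84.  -4.2] [1.63913479 0.34152977 0.02858481]
```

jog_arm([
  [0, 0.006, 0, 0, 0, 0, 0.75],
  [0, 0.006, 0, 0, 0, 0, 0.75],
  [0, 0.006, -0.03, 0, 0, 0, 0.75],
  [0, 0.006, -0.06, 0, 0, 0, 0.75],
  [0, 0.006, -0.1, 0, 0, 0, 0.75],
])

```text
time: 8.52
tool_pos: [486.3, -103.5, 122.6]
tcp_rot: [179.8, -0.3, -168.0]
ft_force: [0.9, -1.0, -0.6]
finger_gap: 21.1
```

jog_arm([
  [0, 0.03, -0.04, 0, 0, 0, 0.6],
  [0, 0.06, -0.08, 0, 0, 0, 0.6],
  [0, 0.09, -0.12, 0, 0, 0, 0.6],
  [0, 0.09, -0.15, 0, 0, 0, 0.6],
  [0, 0.09, -0.15, 0, 0, 0, 0.6],
])

```text
time: 8.93
tool_pos: [471.8, -14.8, 281.6]
tcp_rot: [-179.9, 0.5, -167.9]
ft_force: [0.9, 0.4, 0.7]
finger_gap: 34.2
```

```bash
python3 -c "
from h import *
st=log(); print(loc(st['tool_pos']))
snap('side','side5.png');crop('side5',230,120,200,180,3.2,'s5.png');snap('scene','scene5.png');crop('scene5',230,130,180,140,4,'c5.png')
import ast
L=[ast.literal_eval(l) for l in open('log.txt')]
from scipy.optimize import least_squares
Rx=lambda a:R.from_euler('x',a,degrees=True);Rz=lambda a:R.from_euler('z',a,degrees=True);Ry=lambda a:R.from_euler('y',a,degrees=True)
def fk(q,p):
    a1,d1,a2,a3,d4,d6,oy=p
    b=Rz(q[0]); pos=b.apply([a1,oy,d1]); b=b*Ry(q[1]); pos=pos+b.apply([0,0,a2]); b=b*Ry(q[2]); 
    # forearm along local z? at q3=0
    pos=pos+b.apply([a3,0,d4]); b=b*Rz(q[3])*Ry(q[4]); pos=pos+b.apply([0,0,d6]); b=b*Rz(q[5]); return pos,b
Q=[l[0] for l in L]
def res(p): return np.concatenate([fk(q,p)[0]-np.array(l[1]) for q,l in zip(Q,L)])
o=least_squares(res,[0,300,300,0,300,200,0]);print(o.x.round(1),np.abs(o.fun).max())
for l in L[::3]: print((fk(l[0],o.x)[1].inv()*R.from_euler('xyz',l[2],degrees=True)).as_euler('xyz',degrees=True).round(1))
"
```

```text
t 8.93 q [-8.100e+00 -1.430e+01  9.830e+01  1.000e-01  9.540e+01 -1.102e+02] p [471.8 -14.8 281.6] rpy [-179.9     0.51 -167.91] F [0.9 0.4 0.7] gap 34.2
[179.1  -6.5]
[ -0.  318.1 369.1  61.6 553.4 390.3  51.2] 3.340119292261079e-10
[ 0.  0. 90.]
[ 0.  0. 90.]
[ 0. -0. 90.]
[-0.  0. 90.]
[ 0.  0. 90.]
[ 0. -0. 90.]
```

View pics/s5.png

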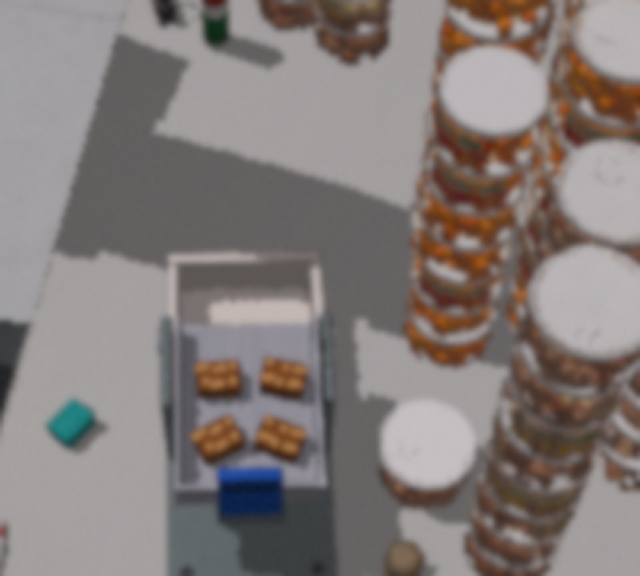

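View pics/c5.png

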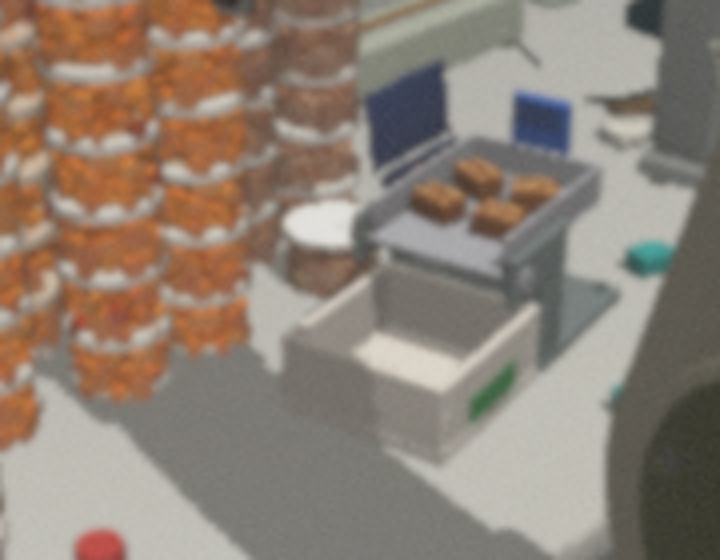

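jog_arm([
  [0, 0, 0, 0, 0, 0, 0],
  [0, 0, 0, 0, 0, 0, 0],
])

```text
time: 9.2
tool_pos: [469.2, -16.5, 272.5]
tcp_rot: [179.9, -0.2, -168.0]
ft_force: [-0.6, 0.1, -0.7]
finger_gap: 56.9
```

```bash
python3 -c "
from h import *
log(); print(rel([530.5,-323,230],down(102)))
s=load('wrist4')
"
```

```text
t 9.2 q [-8.300e+00 -1.390e+01  9.900e+01  1.000e-01  9.510e+01 -1.103e+02] p [469.2 -16.5 272.5] rpy [ 1.7989e+02 -1.5000e-01 -1.6804e+02] F [-0.6  0.1 -0.7] gap 56.9
[0.0035, -0.3127, 0.0419, -0.0005, -0.0036, 1.5701]
```

jog_arm([
  [0.003, -0.313, 0, 0, -0.003, 1.57, 0],
  [0.003, -0.313, 0, 0, -0.003, 1.57, 0],
  [0.003, -0.313, 0, 0, -0.003, 1.57, 0],
  [0.003, -0.313, 0, 0, -0.003, 1.57, 0],
  [0.003, -0.313, 0, 0, -0.003, 1.57, 0],
])

```text
time: 9.62
tool_pos: [510.1, -222.5, 271.4]
tcp_rot: [179.9, -0.2, 155.8]
ft_force: [1.0, 0.1, -0.8]
finger_gap: 85.5
```

```bash
python3 -c "
from h import *
log(); print(rel([530.5,-323,250],down(102)))
"
```

```text
t 9.62 q [-28.9  -0.1  86.4   0.1  93.9 -94.7] p [ 510.1 -222.5  271.4] rpy [179.91  -0.2  155.78] F [ 1.   0.1 -0.8] gap 85.5
[-0.0599, -0.0833, 0.0211, -0.0002, -0.0039, 0.9387]
```

jog_arm([
  [-0.06, -0.083, 0.021, 0, -0.003, 0.939, 0],
  [-0.06, -0.083, 0.021, 0, -0.003, 0.939, 0],
  [-0.06, -0.083, 0.021, 0, -0.003, 0.939, 0],
  [-0.06, -0.083, 0.021, 0, -0.003, 0.939, 0],
  [-0.06, -0.083, 0.021, 0, -0.003, 0.939, 0],
])

```text
time: 10.03
tool_pos: [530.6, -322.2, 248.5]
tcp_rot: [-179.9, -0.3, 119.8]
ft_force: [0.8, -0.0, -0.3]
finger_gap: 85.6
```

jog_arm([
  [0, 0, 0, 0, 0, 0.314, 0],
  [0, 0, 0, 0, 0, 0.314, 0],
  [0, 0, 0, 0, 0, 0.314, 0],
  [0, 0, 0, 0, 0, 0.314, 0],
])

```text
time: 10.37
tool_pos: [531.3, -320.6, 250.1]
tcp_rot: [-179.9, -0.1, 102.1]
ft_force: [-0.6, 0.7, -0.2]
finger_gap: 85.1
```

```bash
python3 -c "
from h import *
log(); print(rel([530.5,-323,180],down(102))); snap('wrist','wrist6.png')
"
```

```text
t 10.37 q [-35.9  10.   77.9   0.1  92.2 -48. ] p [ 531.3 -320.6  250.1] rpy [-1.7995e+02 -1.4000e-01  1.0214e+02] F [-0.6  0.7 -0.2] gap 85.1
[-0.0024, -0.0012, 0.0701, -0.0009, -0.0024, 0.0024]
```

View pics/wrist6.png

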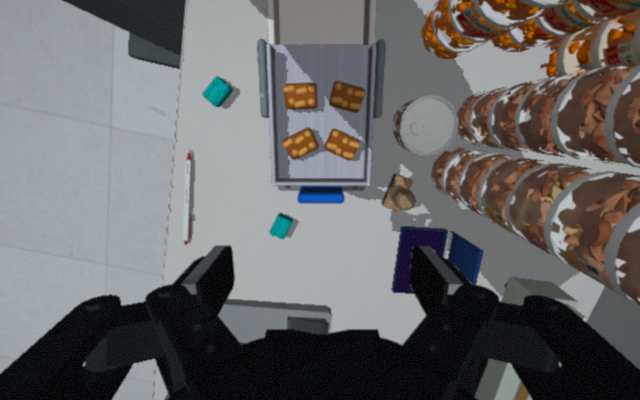

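Run:
```python
from h import *
s=load('wrist6'); im=s['pixels'].astype(int)
m=(im[...,2]>im[...,0]*1.8)&(im[...,2]>70); m[:175]=0;m[215:]=0;m[:,:280]=0;m[:,360:]=0
m=m.astype(np.uint8); ys_,xs_=np.nonzero(m); print(xs_.min(),xs_.max(),ys_.min(),ys_.max())
crop('wrist6',285,170,75,45,8,'g6.png')
for u,v in [(298.5,203),(344,202.5)]: p=onz(s,u,v,152); print(p.round(1),loc(p))
st=r.sense(); print(loc(st['tool_pos']))
```

```text
298 343 186 202
[ 511.7 -331.3  152. ] [-138.9   20.3]
[ 553.1 -322.   152. ] [-138.3  -22.1]
[-132.4   -1.2]
```

View pics/g6.png

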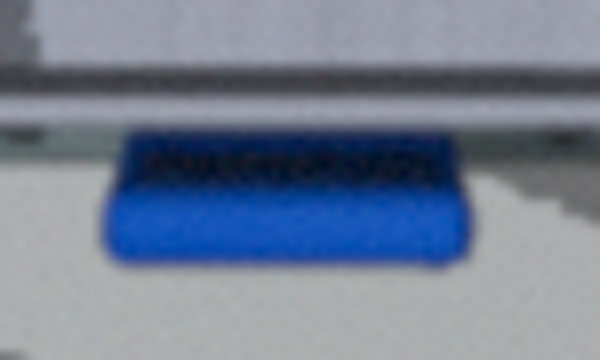

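jog_arm([
  [-0.002, 0, 0.03, 0, -0.002, -0.003, 0],
  [-0.002, 0, 0.06, 0, -0.002, -0.003, 0],
  [-0.002, 0, 0.09, 0, -0.002, -0.003, 0],
  [-0.002, 0, 0.1, 0, -0.002, -0.003, 0],
  [-0.002, 0, 0.1, 0, -0.002, -0.003, 0],
])

```text
time: 10.83
tool_pos: [530.4, -320.7, 147.9]
tcp_rot: [-179.8, -0.2, 102.6]
ft_force: [-0.9, 0.6, 0.4]
finger_gap: 85.5
```

jog_arm([
  [0, 0, 0.015, 0, 0, 0, 0.2],
  [0, 0, 0.032, 0, 0, 0, 0.2],
  [0, 0, 0.032, 0, 0, 0, 0.2],
  [0, 0, 0.032, 0, 0, 0, 0.2],
])

```text
time: 11.17
tool_pos: [533.2, -322.5, 121.6]
tcp_rot: [179.9, 0.1, 102.6]
ft_force: [0.1, 0.5, 0.9]
finger_gap: 68.3
```

```bash
python3 -c "
from h import *
st=log(); print(loc(st['tool_pos'])); snap('wrist','wrist7.png');snap('side','side7.png');crop('side7',230,150,200,180,3.2,'s7.png')
"
```

```text
t 11.17 q [-35.9  13.8  87.   -0.   79.  -48.5] p [ 533.2 -322.5  121.6] rpy [1.7990e+02 1.3000e-01 1.0259e+02] F [0.1 0.5 0.9] gap 68.3
[-134.7   -2.5]
```

View pics/wrist7.png

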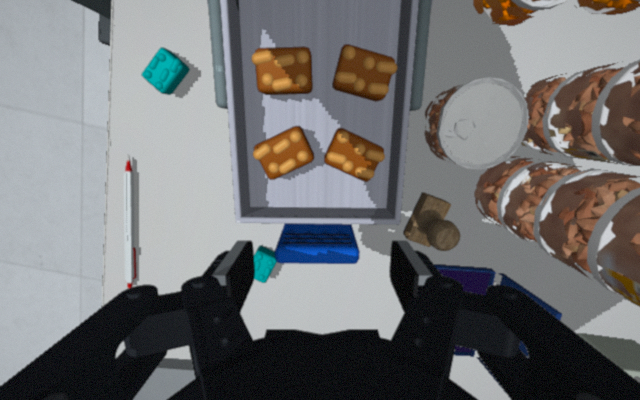

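View pics/s7.png

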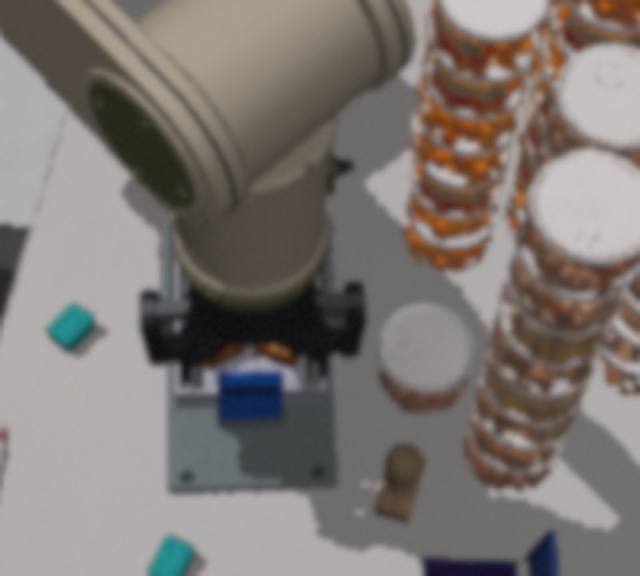

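jog_arm([
  [0, -0.001, 0.004, 0, 0, 0, 0.3],
  [0, -0.001, 0.004, 0, 0, 0, 0.5],
  [0, -0.001, 0.004, 0, 0, 0, 1],
  [0, -0.001, 0.004, 0, 0, 0, 1],
  [0, -0.001, 0.004, 0, 0, 0, 1],
], newtons=50)

```text
time: 11.68
tool_pos: [530.9, -323.4, 118.3]
tcp_rot: [-180.0, 0.2, 102.5]
ft_force: [-9.5, 0.8, 9.8]
finger_gap: 41.5
```

jog_arm([
  [0, 0, 0, 0, 0, 0, 1],
  [0, 0, 0, 0, 0, 0, 1],
])

```text
time: 11.85
tool_pos: [530.9, -323.4, 118.2]
tcp_rot: [-180.0, 0.2, 102.5]
ft_force: [-9.8, 0.5, 9.1]
finger_gap: 41.8
```

```bash
python3 -c "
from h import *
st=log(); print(loc(st['tool_pos']),st['wrist_torque']); snap('wrist','wrist8.png')
"
```

```text
t 11.85 q [-36.   13.8  87.4  -0.1  78.7 -48.5] p [ 530.9 -323.4  118.2] rpy [-1.7997e+02  1.7000e-01  1.0252e+02] F [-9.8  0.5  9.1] gap 41.8
[-1.351e+02 -1.000e-01] [-4.03741656e-02  1.99080742e+00  2.48609727e-04]
```

View pics/wrist8.png

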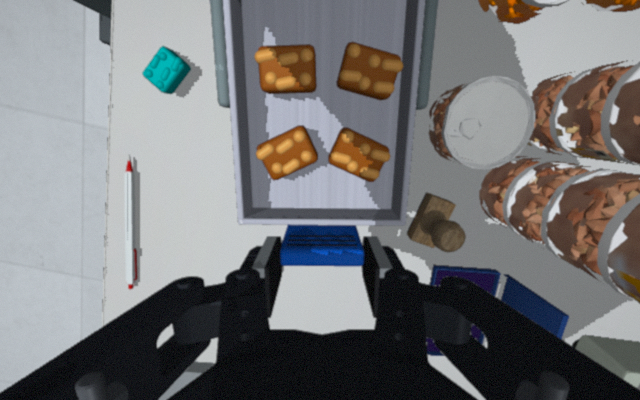

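```bash
python3 -c "
import numpy as np
f=lambda t:np.array([-135*np.cos(t)+49*np.sin(t)+135, -(135*np.sin(t)+49*(np.cos(t)-1))])
t0=0
for k in range(6):
  print(k,[ (f(t)-f(.25*k)).round(1).tolist() for t in .25*k+.05*np.arange(1,6)])
"
```

```text
0 [[2.6, -6.7], [5.6, -13.2], [8.8, -19.6], [12.4, -25.8], [16.3, -31.9]]
1 [[4.2, -5.8], [8.7, -11.4], [13.4, -16.8], [18.4, -22.0], [23.7, -26.8]]
2 [[5.5, -4.6], [11.2, -8.9], [17.2, -13.0], [23.3, -16.7], [29.6, -20.1]]
3 [[6.5, -3.1], [13.1, -5.9], [19.8, -8.3], [26.7, -10.4], [33.7, -12.2]]
4 [[7.0, -1.4], [14.1, -2.5], [21.3, -3.2], [28.5, -3.5], [35.6, -3.5]]
5 [[7.2, 0.4], [14.3, 1.1], [21.4, 2.2], [28.4, 3.6], [35.4, 5.4]]
```

jog_arm([
  [0.0026, -0.001, -0.0067, 0, 0, 0, 1],
  [0.0056, -0.002, -0.0132, 0, 0, 0, 1],
  [0.0088, -0.002, -0.0196, 0, 0, 0, 1],
  [0.0124, -0.002, -0.0258, 0, 0, 0, 1],
  [0.0163, -0.002, -0.0319, 0, 0, 0, 1],
])

```text
time: 12.32
tool_pos: [526.8, -305.8, 148.6]
tcp_rot: [179.9, 0.1, 102.6]
ft_force: [5.3, 2.2, -9.3]
finger_gap: 41.2
```

```bash
python3 -c "
from h import *
st=log(); print(loc(st['tool_pos']),st['wrist_torque']); snap('wrist','wrist9.png')
"
```

```text
t 12.32 q [-35.   10.6  87.9   0.1  81.4 -47.6] p [ 526.8 -305.8  148.6] rpy [1.7987e+02 6.0000e-02 1.0258e+02] F [ 5.3  2.2 -9.3] gap 41.2
[-117.     0.2] [ 0.11687905 -0.64327871 -0.05382021]
```

View pics/wrist9.png

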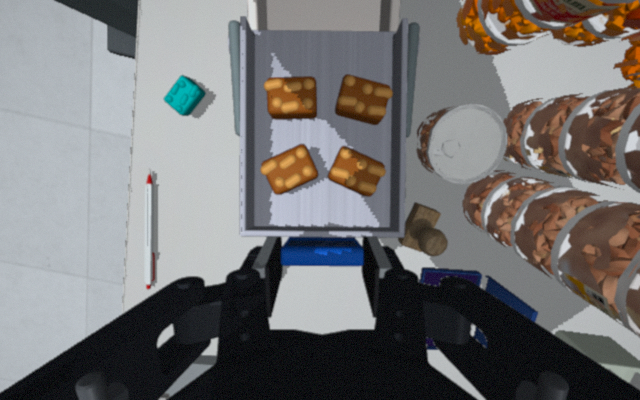

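jog_arm([
  [0.0042, 0, -0.0058, 0, 0, 0, 1],
  [0.0087, 0, -0.0114, 0, 0, 0, 1],
  [0.0134, 0, -0.0168, 0, 0, 0, 1],
  [0.0184, 0, -0.022, 0, 0, 0, 1],
  [0.0237, 0, -0.0268, 0, 0, 0, 1],
])

```text
time: 12.78
tool_pos: [521.5, -281.1, 174.0]
tcp_rot: [179.9, -0.1, 102.6]
ft_force: [8.5, 6.3, -14.0]
finger_gap: 41.1
```

jog_arm([
  [0.0055, 0, -0.0046, 0, 0, 0, 1],
  [0.0112, 0, -0.0089, 0, 0, 0, 1],
  [0.0172, 0, -0.013, 0, 0, 0, 1],
  [0.0172, 0, -0.013, 0, 0, 0, 1],
])

```text
time: 13.12
tool_pos: [517.7, -263.3, 187.2]
tcp_rot: [179.9, -0.1, 102.7]
ft_force: [6.4, 7.2, -11.3]
finger_gap: 40.9
```

```bash
python3 -c "
from h import *
st=log(); print(loc(st['tool_pos']),st['wrist_torque']); snap('wrist','wrist10.png')
"
```

```text
t 13.12 q [-32.1   5.   89.8   0.2  85.2 -44.8] p [ 517.7 -263.3  187.2] rpy [ 1.7988e+02 -1.4000e-01  1.0268e+02] F [  6.4   7.2 -11.3] gap 40.9
[-73.6   0.3] [ 1.18633224e+00 -1.00093996e+00  4.05403529e-05]
```

View pics/wrist10.png

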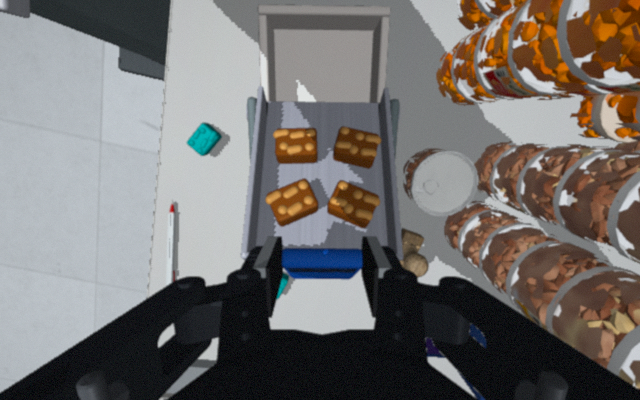

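jog_arm([
  [0.0061, 0, -0.0037, 0, 0, 0, 1],
  [0.0124, 0, -0.0071, 0, 0, 0, 1],
  [0.0189, 0, -0.0102, 0, 0, 0, 1],
  [0.0255, 0, -0.013, 0, 0, 0, 1],
  [0.0322, 0, -0.0154, 0, 0, 0, 1],
])

```text
time: 13.58
tool_pos: [511.1, -233.1, 201.7]
tcp_rot: [179.9, -0.1, 102.6]
ft_force: [13.5, 2.5, -18.7]
finger_gap: 40.3
```

jog_arm([
  [0.0069, 0, -0.0021, 0, 0, 0, 1],
  [0.0139, 0, -0.0039, 0, 0, 0, 1],
  [0.021, 0, -0.0053, 0, 0, 0, 1],
  [0.0281, 0, -0.0064, 0, 0, 0, 1],
  [0.0281, 0, -0.0064, 0, 0, 0, 1],
])

```text
time: 14.0
tool_pos: [505.2, -205.3, 208.7]
tcp_rot: [179.8, -0.0, 102.7]
ft_force: [10.9, 5.8, -14.4]
finger_gap: 40.0
```

```bash
python3 -c "
from h import *
st=log(); print(loc(st['tool_pos']),st['wrist_torque']); snap('wrist','wrist11.png')
"
```

```text
t 14.0 q [-27.6  -1.2  94.    0.1  87.1 -40.3] p [ 505.2 -205.3  208.7] rpy [ 1.7980e+02 -3.0000e-02  1.0266e+02] F [ 10.9   5.8 -14.4] gap 40.0
[-14.2   0.4] [ 0.87653735 -1.80348922 -0.16901557]
```

View pics/wrist11.png

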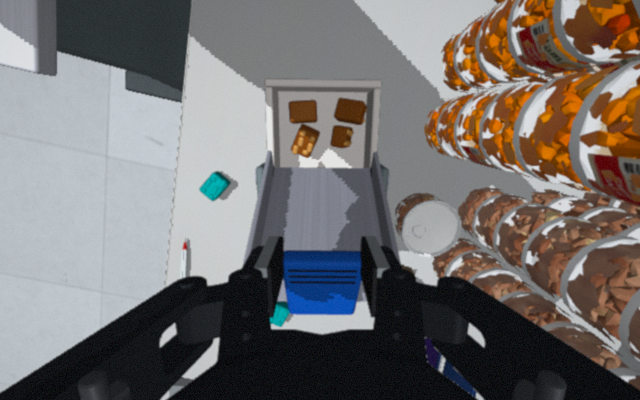

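jog_arm([
  [0.004, 0, -0.0002, 0, 0, 0, 1],
  [0.007, 0, -0.0002, 0, 0, 0, 1],
  [0.007, 0, -0.0002, 0, 0, 0, 1],
])

```text
time: 14.3
tool_pos: [504.0, -199.7, 209.3]
tcp_rot: [179.8, 0.1, 102.6]
ft_force: [11.4, 1.7, -13.8]
finger_gap: 39.8
```

jog_arm([
  [0.003, 0, 0, 0, 0, 0, 1],
  [0.003, 0, 0, 0, 0, 0, 1],
])

```text
time: 14.47
tool_pos: [503.5, -197.1, 209.6]
tcp_rot: [179.8, 0.1, 102.6]
ft_force: [11.9, 0.5, -12.5]
finger_gap: 40.3
```

```bash
python3 -c "
from h import *
st=log(); print(loc(st['tool_pos']),st['ft_force'][:2]@xs)
"
```

```text
t 14.47 q [-26.9  -2.1  94.7   0.1  87.1 -39.5] p [ 503.5 -197.1  209.6] rpy [1.7975e+02 1.0000e-01 1.0260e+02] F [ 11.9   0.5 -12.5] gap 40.3
[-5.8  0.4] -1.9437837003769687
```

jog_arm([
  [0.003, 0, 0.0015, 0, 0, 0, 1],
  [0.005, 0, 0.002, 0, 0, 0, 1],
  [0.005, 0, 0.002, 0, 0, 0, 1],
])

```text
time: 14.72
tool_pos: [502.9, -193.4, 209.5]
tcp_rot: [179.7, 0.3, 102.6]
ft_force: [9.0, -1.4, -3.6]
finger_gap: 39.4
```

```bash
python3 -c "
from h import *
st=log(); print(loc(st['tool_pos']),st['ft_force'][:2]@xs); snap('scene','scene12.png'); snap('side','side12.png'); crop('scene12',290,90,180,150,4,'c12.png'); crop('side12',230,120,180,160,3.6,'s12.png')
"
```

```text
t 14.72 q [-26.5  -2.6  95.2  -0.   86.9 -39.1] p [ 502.9 -193.4  209.5] rpy [179.67   0.27 102.58] F [ 9.  -1.4 -3.6] gap 39.4
[-2.1  0.3] -3.2428347101711474
```

View pics/c12.png

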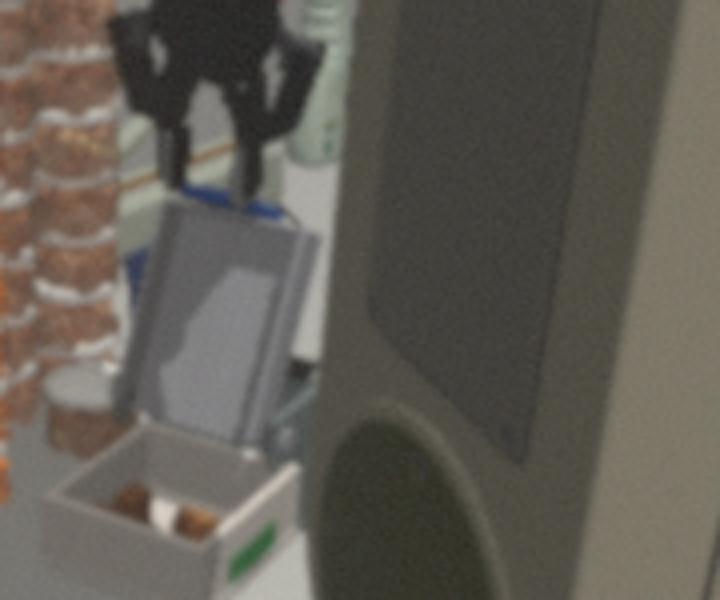

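View pics/s12.png

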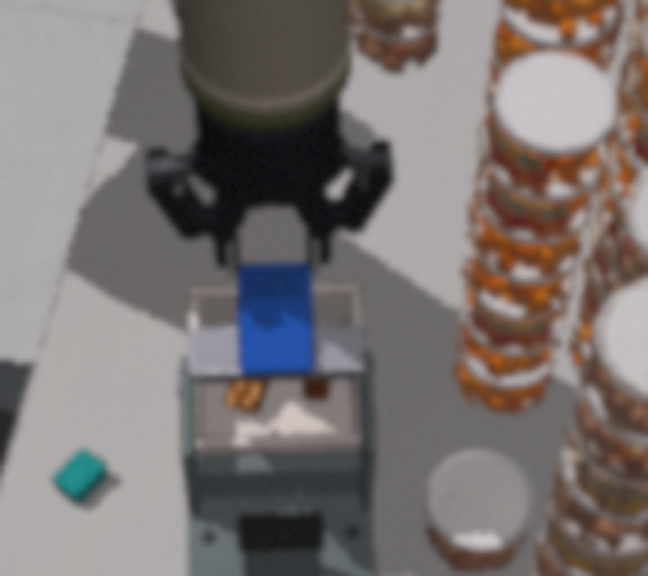

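```bash
cat >> h.py <<'E'
def tp(x,y,z,t):
    u=x*np.cos(t)+z*np.sin(t); w=88-x*np.sin(t)+z*np.cos(t); a=H+u*xs+y*ys; return np.array([a[0],a[1],w])
E
python3 - <<'E'
from h import *
s=load('side12')
for t in [0,1.0,1.05,1.1,1.15,1.2]: print(t,[proj(s,tp(*p,t)).round(1).tolist() for p in [(-140,0,64),(-140,0,0),(-130,0,0),(-140,22,64),(-140,-22,64)]])
E
python3 - <<'E'
from h import *
s=load('side5')
print([proj(s,tp(*p,0)).round(1).tolist() for p in [(-140,0,64),(-140,0,0)]])
s=load('wrist11')
for t in [1.0,1.05,1.1,1.15,1.2]: print(t,[proj(s,tp(*p,t)).round(1).tolist() for p in [(-130,51,28),(-140,0,64),(-130,0,28),(10,0,0)]])
E
```

```text
0 [[307.8, 269.2], [308.1, 280.9], [308.0, 276.6], [297.3, 269.5], [318.3, 268.9]]
1.0 [[306.0, 199.3], [306.8, 230.1], [306.8, 229.7], [295.4, 199.6], [316.5, 199.0]]
1.05 [[305.9, 196.0], [306.7, 226.7], [306.7, 226.6], [295.3, 196.3], [316.4, 195.7]]
1.1 [[305.8, 192.7], [306.6, 223.3], [306.6, 223.5], [295.3, 193.0], [316.3, 192.4]]
1.15 [[305.7, 189.6], [306.5, 220.0], [306.5, 220.4], [295.2, 189.9], [316.1, 189.3]]
1.2 [[305.6, 186.6], [306.4, 216.6], [306.4, 217.3], [295.2, 186.9], [316.0, 186.3]]
[[307.8, 269.2], [308.1, 280.9]]
1.0 [[239.1, 285.6], [322.1, 272.0], [321.4, 286.3], [321.6, 169.9]]
1.05 [[237.5, 278.3], [322.3, 259.0], [321.5, 279.0], [321.6, 170.3]]
1.1 [[236.0, 270.2], [322.5, 245.1], [321.6, 271.0], [321.6, 170.7]]
1.15 [[234.6, 261.5], [322.6, 230.4], [321.8, 262.2], [321.5, 171.1]]
1.2 [[233.2, 252.1], [322.8, 215.0], [321.9, 252.9], [321.5, 171.5]]
```

jog_arm([
  [0, 0, 0, 0, 0, 0, 0.5],
  [0, 0, 0, 0, 0, 0, 0.2],
  [0, 0, 0, 0, 0, 0, 0.2],
  [0, 0, -0.03, 0, 0, 0, 0.2],
  [0, 0, -0.06, 0, 0, 0, 0.2],
])

```text
time: 15.23
tool_pos: [499.3, -192.5, 266.8]
tcp_rot: [-179.8, -0.1, 102.5]
ft_force: [1.4, -0.4, 0.3]
finger_gap: 68.2
```

jog_arm([
  [-0.03, 0, 0, 0, 0, 0, 0.5],
  [-0.065, 0, 0, 0, 0, 0, 0.8],
  [-0.1, 0, 0, 0, 0, 0, 1],
  [-0.12, 0, 0, 0, 0, 0, 1],
  [-0.12, 0, 0, 0, 0, 0, 1],
])

```text
time: 15.65
tool_pos: [526.5, -314.2, 268.0]
tcp_rot: [180.0, 0.2, 102.4]
ft_force: [0.4, 0.9, -1.0]
finger_gap: 7.4
```

jog_arm([
  [0, 0, 0, 0, 0, 0, 1],
  [0, 0, 0, 0, 0, 0, 1],
  [0, 0, 0, 0, 0, 0, 1],
])

```text
time: 15.9
tool_pos: [527.1, -309.5, 268.8]
tcp_rot: [179.9, 0.1, 102.6]
ft_force: [-0.7, 1.0, -1.5]
finger_gap: -0.0
```

```bash
python3 -c "
from h import *
st=log(); print(loc(st['tool_pos'])); print(rel(np.r_[H-115*xs,190],down(102)));s=snap('wrist','wrist13.png'); snap('side','side13.png'); crop('side13',230,120,180,160,3.6,'s13.png')
for t in [1.0,1.05,1.1,1.15,1.2]: print(t,[proj(s,tp(*p,t)).round(1).tolist() for p in [(-130,51,28),(-140,22,64),(-140,-22,64),(-140,22,0)]])
"
```

```text
t 15.9 q [-35.2   8.   78.1   0.   93.7 -47.8] p [ 527.1 -309.5  268.8] rpy [1.7988e+02 1.3000e-01 1.0260e+02] F [-0.7  1.  -1.5] gap -0.0
[-120.7    0.7]
[0.0059, 0.0006, 0.0788, 0.0021, 0.0022, 0.0104]
1.0 [[252.5, 109.8], [287.8, 65.8], [359.8, 66.7], [294.0, 149.9]]
1.05 [[251.4, 100.4], [287.4, 51.7], [360.6, 52.6], [293.5, 142.3]]
1.1 [[250.3, 90.6], [287.0, 37.3], [361.3, 38.2], [293.0, 134.1]]
1.15 [[249.3, 80.4], [286.7, 22.6], [361.9, 23.5], [292.4, 125.3]]
1.2 [[248.3, 69.8], [286.5, 7.8], [362.4, 8.8], [291.9, 115.9]]
```

View pics/wrist13.png

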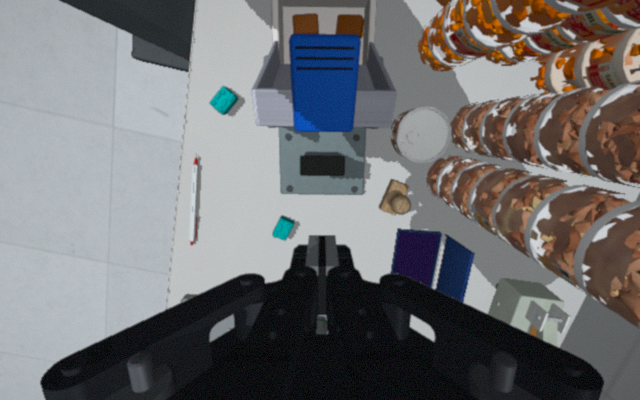

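View pics/s13.png

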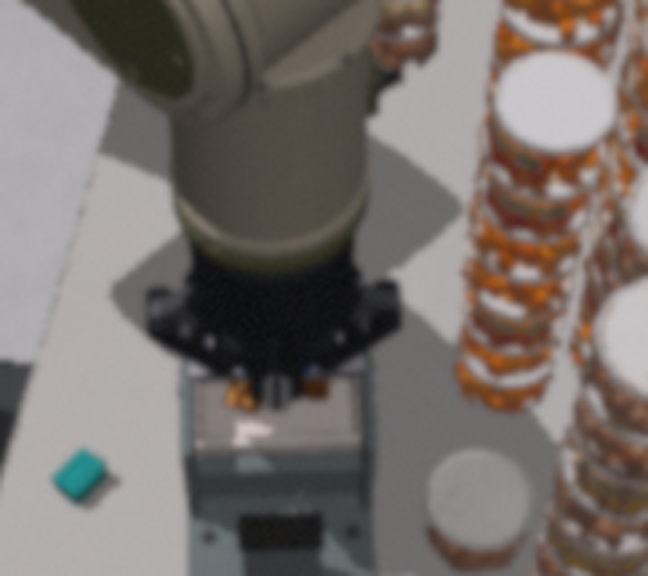

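jog_arm([
  [0.006, 0, 0.03, 0.002, 0, 0.01, 1],
  [0.006, 0, 0.06, 0.002, 0, 0.01, 1],
  [0.006, 0, 0.079, 0.002, 0, 0.01, 1],
  [0.006, 0, 0.079, 0.002, 0, 0.01, 1],
])

```text
time: 16.33
tool_pos: [523.6, -302.2, 184.0]
tcp_rot: [-179.7, -0.2, 102.0]
ft_force: [-0.1, 0.6, -1.3]
finger_gap: 0.2
```

jog_arm([
  [0.01, 0, 0, 0, 0, 0, 1],
  [0.02, 0, 0, 0, 0, 0, 1],
  [0.03, 0, 0, 0, 0, 0, 1],
  [0.03, 0, 0, 0, 0, 0, 1],
])

```text
time: 16.67
tool_pos: [520.7, -273.7, 191.8]
tcp_rot: [179.9, 0.2, 102.1]
ft_force: [-0.7, 0.8, 0.4]
finger_gap: -0.1
```

jog_arm([
  [0.003, 0, 0, 0, 0, 0, 1],
  [0.006, 0, 0, 0, 0, 0, 1],
  [0.006, 0, 0, 0, 0, 0, 1],
])

```text
time: 16.92
tool_pos: [518.8, -269.3, 190.0]
tcp_rot: [180.0, 0.2, 102.0]
ft_force: [-0.5, 0.4, 0.4]
finger_gap: -0.0
```

```bash
python3 -c "
from h import *
st=log(); print(loc(st['tool_pos']),st['ft_force'][:2]@xs)
"
```

```text
t 16.92 q [-32.4   5.4  89.2  -0.1  85.3 -44.4] p [ 518.8 -269.3  190. ] rpy [1.7996e+02 1.7000e-01 1.0199e+02] F [-0.5  0.4  0.4] gap -0.0
[-79.6   0.4] 0.5533337680116627
```

jog_arm([
  [0.002, 0, 0, 0, 0, 0, 1],
  [0.004, 0, 0, 0, 0, 0, 1],
  [0.006, 0, 0, 0, 0, 0, 1],
  [0.006, 0, 0, 0, 0, 0, 1],
])

```text
time: 17.25
tool_pos: [517.3, -263.5, 189.2]
tcp_rot: [-180.0, 0.1, 102.0]
ft_force: [0.1, -0.1, 0.6]
finger_gap: -0.1
```

jog_arm([
  [0.002, 0, 0, 0, 0, 0, 1],
  [0.004, 0, 0, 0, 0, 0, 1],
  [0.004, 0, 0, 0, 0, 0, 1],
])

```text
time: 17.5
tool_pos: [516.5, -259.5, 189.3]
tcp_rot: [-180.0, 0.1, 102.0]
ft_force: [0.1, 0.0, 0.1]
finger_gap: 0.1
```

```bash
python3 -c "
from h import *
st=log(); print(loc(st['tool_pos']),st['ft_force'][:2]@xs)
"
```

```text
t 17.5 q [-31.7   4.5  90.2  -0.1  85.2 -43.7] p [ 516.5 -259.5  189.3] rpy [-1.8000e+02  1.3000e-01  1.0198e+02] F [0.1 0.  0.1] gap 0.1
[-69.6   0.7] 0.028162962141792307
```

jog_arm([
  [0.002, 0, 0, 0, 0, 0, 1],
  [0.003, 0, 0, 0, 0, 0, 1],
  [0.003, 0, 0, 0, 0, 0, 1],
])

```text
time: 17.75
tool_pos: [516.0, -257.1, 189.6]
tcp_rot: [180.0, 0.2, 102.0]
ft_force: [-0.5, -1.6, 0.4]
finger_gap: 0.2
```

jog_arm([
  [0.002, 0, 0, 0, 0, 0, 1],
  [0.003, 0, 0, 0, 0, 0, 1],
  [0.003, 0, 0, 0, 0, 0, 1],
])

```text
time: 18.0
tool_pos: [515.7, -255.0, 190.4]
tcp_rot: [179.9, 0.3, 101.9]
ft_force: [-0.6, -4.9, 4.2]
finger_gap: -0.2
```

```bash
python3 -c "
from h import *
st=log(); print(loc(st['tool_pos']),st['ft_force'][:2]@xs); snap('wrist','wrist14.png')
"
```

```text
t 18.0 q [-31.3   3.9  90.7  -0.2  85.2 -43.2] p [ 515.7 -255.   190.4] rpy [179.95   0.29 101.95] F [-0.6 -4.9  4.2] gap -0.2
[-65.    0.6] -4.6183505450436755
```

View pics/wrist14.png

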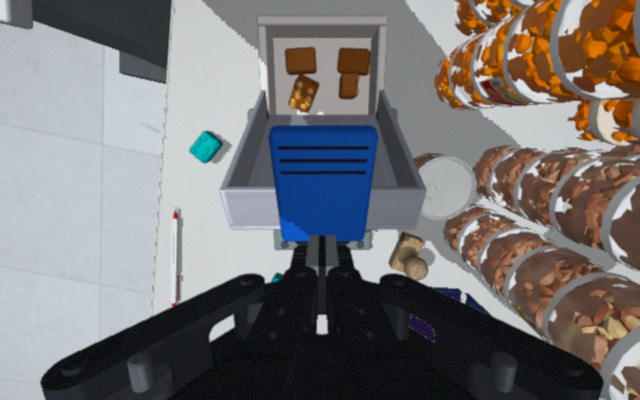

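jog_arm([
  [0.002, 0, 0, 0, 0, 0, 1],
  [0.003, 0, 0, 0, 0, 0, 1],
  [0.003, 0, 0, 0, 0, 0, 1],
])

```text
time: 18.3
tool_pos: [515.2, -252.7, 191.3]
tcp_rot: [179.9, 0.4, 101.9]
ft_force: [-1.8, -6.8, 7.3]
finger_gap: -0.0
```

jog_arm([
  [0.002, 0, 0, 0, 0, 0, 1],
  [0.003, 0, 0, 0, 0, 0, 1],
  [0.003, 0, 0, 0, 0, 0, 1],
])

```text
time: 18.55
tool_pos: [515.0, -251.2, 191.9]
tcp_rot: [179.9, 0.5, 101.9]
ft_force: [-0.2, -11.9, 8.3]
finger_gap: 0.1
```

```bash
python3 -c "
from h import *
st=log(); print(loc(st['tool_pos']),st['ft_force'][:2]@xs)
"
```

```text
t 18.55 q [-30.9   3.2  91.2  -0.3  85.1 -42.8] p [ 515.  -251.2  191.9] rpy [179.87   0.53 101.9 ] F [ -0.2 -11.9   8.3] gap 0.1
[-61.1   0.4] -11.56695828557122
```

jog_arm([
  [0.002, 0, 0, 0, 0, 0, 1],
  [0.003, 0, 0, 0, 0, 0, 1],
  [0.003, 0, 0, 0, 0, 0, 1],
])

```text
time: 18.8
tool_pos: [515.0, -249.3, 192.7]
tcp_rot: [179.8, 0.7, 101.9]
ft_force: [1.2, -15.6, 9.7]
finger_gap: 0.1
```

jog_arm([
  [0.002, 0, 0, 0, 0, 0, 1],
  [0.002, 0, 0, 0, 0, 0, 1],
])

```text
time: 18.97
tool_pos: [515.0, -247.9, 193.3]
tcp_rot: [179.7, 0.7, 101.9]
ft_force: [2.0, -17.1, 10.6]
finger_gap: 0.1
```

```bash
python3 -c "
from h import *
st=log(); print(loc(st['tool_pos']),st['ft_force'][:2]@xs); snap('side','side15.png'); crop('side15',230,120,180,160,3.6,'s15.png');s=snap('wrist','wrist15.png'); crop('wrist15',200,0,240,280,2.1,'w15.png')
for t in [1.05,1.1,1.15,1.2]: print(t,[proj(s,tp(*p,t)).round(1).tolist() for p in [(-130,51,28),(-140,22,64),(-140,-22,64),(-140,22,0)]])
"
```

```text
t 18.97 q [-30.6   2.7  91.6  -0.4  85.  -42.4] p [ 515.  -247.9  193.3] rpy [179.74   0.74 101.86] F [  2.  -17.1  10.6] gap 0.1
[-58.   -0.2] -17.11756702415697
1.05 [[222.4, 219.6], [266.8, 179.9], [374.7, 179.5], [281.9, 265.5]]
1.1 [[220.0, 208.9], [265.5, 161.2], [375.8, 160.9], [280.7, 258.3]]
1.15 [[217.8, 197.3], [264.4, 141.6], [376.8, 141.3], [279.5, 250.0]]
1.2 [[215.6, 184.9], [263.4, 121.2], [377.6, 120.9], [278.3, 240.8]]
```

View pics/wrist15.png

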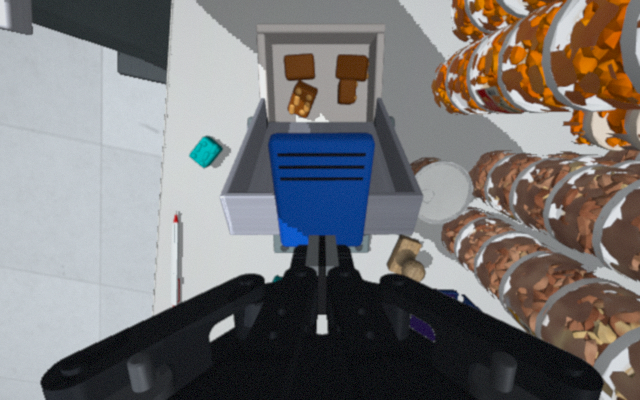

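View pics/s15.png

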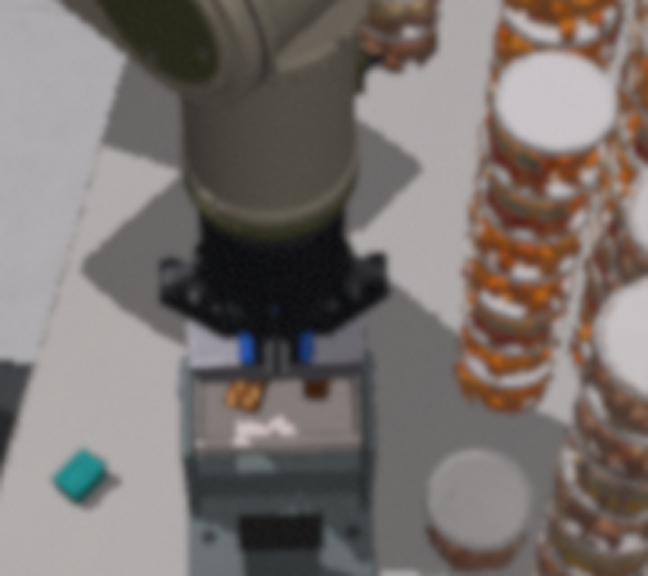

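```bash
python3 -c "
from h import *
import scipy.optimize as so
for n in ['wrist13','wrist14','wrist15']:
    s=load(n); im=s['pixels'].astype(int)
    m=(im[...,2]>im[...,0]*1.8)&(im[...,2]>60); m[260:]=0
    out=[]
    for c in (300,345):
        rr=np.nonzero(m[:,c])[0]; rr=rr[rr<260]; a,b=rr.min(),rr.max()
        y=22-44*(c-285)/75
        ft=so.brentq(lambda t:proj(s,tp(-140,0,63,t))[1]-a,0.8,1.4); fb=so.brentq(lambda t:proj(s,tp(-140,0,0.5,t))[1]-b-1,0.8,1.4)
        out.append((c,a,b,round(ft,3),round(fb,3)))
    print(n,out)
"
```

```text
wrist13 [(300, np.int64(34), np.int64(131), 1.119, 1.111), (345, np.int64(35), np.int64(131), 1.116, 1.111)]
wrist14 [(300, np.int64(126), np.int64(241), 1.146, 1.131), (345, np.int64(126), np.int64(241), 1.146, 1.131)]
wrist15 [(300, np.int64(133), np.int64(245), 1.177, 1.168), (345, np.int64(133), np.int64(245), 1.177, 1.168)]
```

jog_arm([
  [0.002, 0, 0, 0, 0, 0, 1],
  [0.003, 0, 0, 0, 0, 0, 1],
  [0.003, 0, 0, 0, 0, 0, 1],
])

```text
time: 19.32
tool_pos: [514.9, -245.9, 194.1]
tcp_rot: [179.7, 0.9, 101.8]
ft_force: [2.6, -20.6, 12.9]
finger_gap: 0.7
```

```bash
cat > th.py <<'E'
from h import *
import scipy.optimize as so,sys
def theta(s):
    im=s['pixels'].astype(int); m=(im[...,2]>im[...,0]*1.8)&(im[...,2]>60); m[262:]=0; out=[]
    for c in (300,345):
        rr=np.nonzero(m[:,c])[0]; a,b=rr.min(),rr.max()
        out.append((a,b,round(so.brentq(lambda t:proj(s,tp(-140,0,63,t))[1]-a,0.8,1.4),3),round(so.brentq(lambda t:proj(s,tp(-140,0,0.5,t))[1]-b-1,0.8,1.4),3)))
    return out
E
python3 -c "
from th import *
st=log(); print(loc(st['tool_pos']),st['ft_force'][:2]@xs,st['wrist_torque']); print(theta(snap('wrist','wrist16.png')))
snap('scene','scene16.png'); crop('scene16',290,90,180,150,4,'c16.png')
"
```

```text
t 19.32 q [-30.4   2.4  91.8  -0.4  84.9 -42.2] p [ 514.9 -245.9  194.1] rpy [179.67   0.86 101.83] F [  2.6 -20.6  12.9] gap 0.7
[-56.   -0.6] -20.643219681118616 [-3.41982502 -0.38624679 -0.04602099]
[(np.int64(138), np.int64(245), 1.178, 1.184), (np.int64(138), np.int64(245), 1.178, 1.184)]
```

View pics/c16.png

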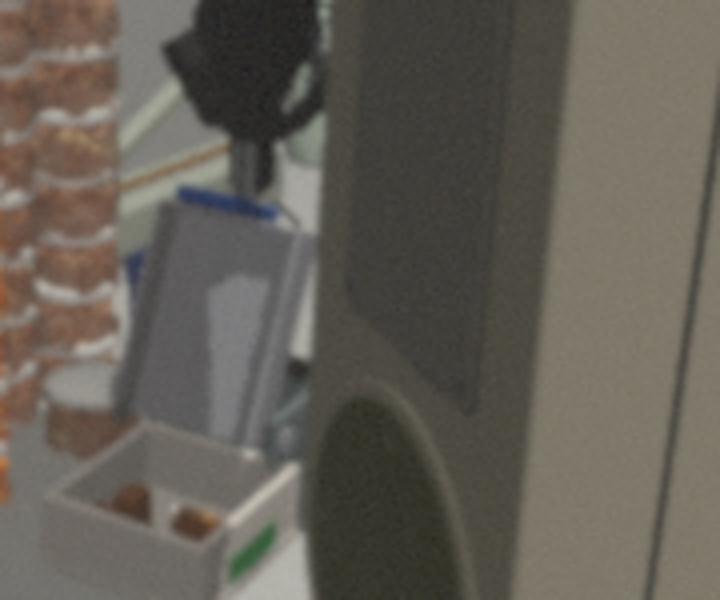

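jog_arm([
  [-0.01, 0, 0.002, 0, 0, 0, 1],
  [-0.03, 0, 0.002, 0, 0, 0, 1],
  [-0.06, 0, 0.002, 0, 0, 0, 1],
  [-0.075, 0, 0, 0, 0, 0, 1],
  [-0.075, 0, -0.03, 0, 0, 0, 1],
])

```text
time: 19.83
tool_pos: [524.9, -313.8, 212.2]
tcp_rot: [-179.5, -0.3, 101.9]
ft_force: [1.0, -0.1, -1.6]
finger_gap: -0.2
```

jog_arm([
  [0, 0, -0.03, 0, 0, 0, 1],
  [0, 0, -0.06, 0, 0, 0, 1],
  [0, 0, -0.06, 0, 0, 0, 1],
  [0, 0, -0.06, 0, 0, 0, 1],
])

```text
time: 20.17
tool_pos: [529.0, -313.7, 282.1]
tcp_rot: [179.8, 0.3, 102.0]
ft_force: [-1.0, -0.2, -0.5]
finger_gap: 0.1
```

```bash
python3 -c "
from th import *
st=log(); print(loc(st['tool_pos'])); print(theta(snap('wrist','wrist17.png')))
snap('scene','scene17.png'); crop('scene17',290,90,180,150,4,'c17.png')
"
```

```text
t 20.17 q [-35.4   8.4  76.4  -0.1  94.9 -47.4] p [ 529.  -313.7  282.1] rpy [179.81   0.29 101.99] F [-1.  -0.2 -0.5] gap 0.1
[-125.2   -0.3]
[(np.int64(35), np.int64(127), 1.107, 1.093), (np.int64(36), np.int64(126), 1.104, 1.099)]
```

View pics/wrist17.png

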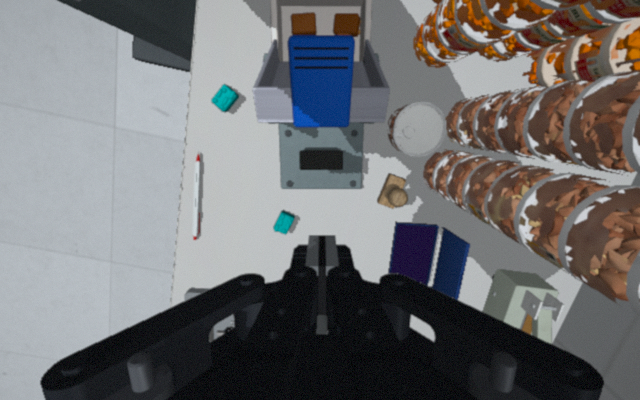

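```bash
python3 -c "
from h import *
a=[cv2.imread('pics/scene%d.png'%k)[120:215,310:375] for k in (12,16,17)]
cv2.imwrite('pics/cmp.png',cv2.resize(np.hstack(a),None,fx=4,fy=4,interpolation=cv2.INTER_CUBIC))
for n in (12,16,17):
    s=load('scene%d'%n); print(n,[(t,[proj(s,tp(*p,t)).round(1).tolist() for p in [(-130,51,28),(-130,-51,28),(-130,0,64)]]) for t in (1.1,1.15)])
"
```

```text
12 [(1.1, [[365.7, 146.3], [330.2, 138.2], [341.2, 139.7]]), (1.15, [[364.5, 146.5], [328.9, 138.4], [339.6, 140.6]])]
16 [(1.1, [[365.7, 146.3], [330.2, 138.2], [341.2, 139.7]]), (1.15, [[364.5, 146.5], [328.9, 138.4], [339.6, 140.6]])]
17 [(1.1, [[365.7, 146.3], [330.2, 138.2], [341.2, 139.7]]), (1.15, [[364.5, 146.5], [328.9, 138.4], [339.6, 140.6]])]
```

View pics/cmp.png

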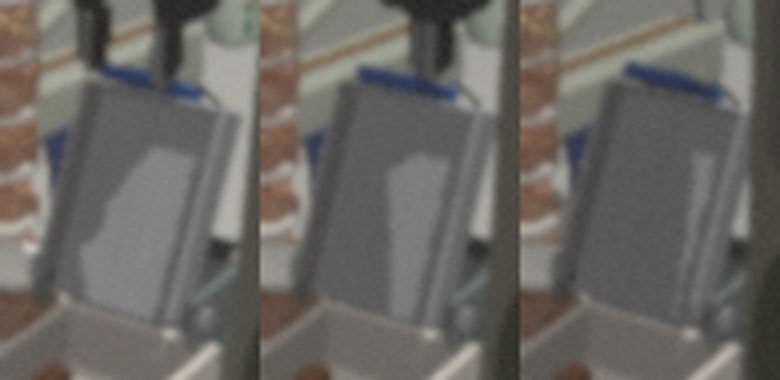

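jog_arm([
  [0, 0, 0.03, 0, 0, 0, 1],
  [0.01, 0, 0.065, 0, 0, 0, 1],
  [0.01, 0, 0.1, 0, 0, 0, 1],
  [0.02, 0, 0.1, 0, 0, 0, 1],
  [0.035, 0, 0.1, 0, 0, 0, 1],
])

```text
time: 20.68
tool_pos: [517.8, -277.7, 175.0]
tcp_rot: [-179.6, -0.2, 101.9]
ft_force: [0.6, 0.1, 1.9]
finger_gap: -0.0
```

jog_arm([
  [0.004, 0, 0, 0, 0, 0, 1],
  [0.006, 0, 0, 0, 0, 0, 1],
  [0.008, 0, 0, 0, 0, 0, 1],
  [0.008, 0, 0, 0, 0, 0, 1],
])

```text
time: 21.02
tool_pos: [519.6, -271.8, 180.7]
tcp_rot: [179.9, 0.2, 102.0]
ft_force: [0.5, -0.2, -0.4]
finger_gap: 0.1
```

```bash
python3 -c "
from th import *
st=log(); print(loc(st['tool_pos']),st['ft_force'][:2]@xs)
"
```

```text
t 21.02 q [-32.6   5.9  89.6  -0.1  84.3 -44.5] p [ 519.6 -271.8  180.7] rpy [179.93   0.22 101.99] F [ 0.5 -0.2 -0.4] gap 0.1
[-82.3   0.2] -0.3336428810808287
```

jog_arm([
  [0.003, 0, 0, 0, 0, 0, 1],
  [0.006, 0, 0, 0, 0, 0, 1],
  [0.009, 0, 0, 0, 0, 0, 1],
  [0.012, 0, 0, 0, 0, 0, 1],
  [0.012, 0, 0, 0, 0, 0, 1],
])

```text
time: 21.43
tool_pos: [517.2, -261.1, 180.9]
tcp_rot: [179.9, 0.3, 101.9]
ft_force: [0.6, -5.2, 4.3]
finger_gap: -0.2
```

jog_arm([
  [0.002, 0, -0.0015, 0, 0, 0, 1],
  [0.004, 0, -0.003, 0, 0, 0, 1],
  [0.006, 0, -0.0045, 0, 0, 0, 1],
  [0.006, 0, -0.0045, 0, 0, 0, 1],
])

```text
time: 21.77
tool_pos: [516.0, -257.6, 183.4]
tcp_rot: [179.9, 0.5, 101.9]
ft_force: [7.1, -19.2, -10.6]
finger_gap: 0.1
```

```bash
python3 -c "
from th import *
st=log(); print(loc(st['tool_pos']),st['ft_force'][:2]@xs)
s=snap('scene','scene18.png')
"
```

```text
t 21.77 q [-31.4   4.1  91.2  -0.4  84.3 -43.2] p [ 516.  -257.6  183.4] rpy [179.95   0.54 101.88] F [  7.1 -19.2 -10.6] gap 0.1
[-67.6   0.7] -20.23493364013872
```

```bash
python3 -c "
from h import *
g=lambda n:load(n)['pixels'].astype(np.float32)
def pts(n):
    im=g(n)[128:150,318:360]; b=np.clip(im[...,2]-1.3*im[...,0]-0,0,None)
    m=b>40
    u=np.nonzero(m.sum(0)>=2)[0]; w=b*m
    return 318+u.min(),318+u.max(), 128+(w.sum(1)*np.arange(22)).sum()/w.sum(), m.sum()
for k in (12,16,17,18): print(k,pts('scene%d'%k))
a=[cv2.imread('pics/scene%d.png'%k)[120:215,310:375] for k in (16,17,18)]
cv2.imwrite('pics/cmp2.png',cv2.resize(np.hstack(a),None,fx=4,fy=4,interpolation=cv2.INTER_CUBIC))
# left wall window shifts
def win(n): return cv2.cvtColor(load(n)['pixels'],cv2.COLOR_RGB2GRAY).astype(np.float32)[136:176,318:342]
h=cv2.createHanningWindow((24,40),cv2.CV_32F)
for k in (12,16,18): print(k,cv2.phaseCorrelate(win('scene17'),win('scene%d'%k),h))
"
```

```text
Traceback (most recent call last):
ValueError: zero-size array to reduction operation minimum which has no identity
```

```bash
python3 -c "
from h import *
a=[cv2.imread('pics/scene%d.png'%k)[120:215,310:375] for k in (16,17,18)]
cv2.imwrite('pics/cmp2.png',cv2.resize(np.hstack(a),None,fx=4,fy=4,interpolation=cv2.INTER_CUBIC))
def win(n): return cv2.cvtColor(load(n)['pixels'],cv2.COLOR_RGB2GRAY).astype(np.float32)[136:176,318:342]
h=cv2.createHanningWindow((24,40),cv2.CV_32F)
for k in (12,16,18): print(k,cv2.phaseCorrelate(win('scene17'),win('scene%d'%k),h))
for k in (12,16,17,18):
    im=load('scene%d'%k)['pixels'].astype(float)[128:150,318:368]; b=im[...,2]/(im.sum(2)+1); m=b>.45; u=np.nonzero(m.sum(0))[0]; v=np.nonzero(m.sum(1))[0]; print(k,318+u[[0,-1]],128+v[[0,-1]],m.sum(),b[:, :8].max().round(2))
"
```

```text
12 ((-0.18078229839254512, 0.35607474377208703), 0.8983460282286008)
16 ((-0.4380044881189402, 0.24360141952530867), 0.9809440950552623)
18 ((-0.4555519292803787, 0.5893713320625196), 0.9860742186506589)
12 [339 356] [138 142] 11 0.32
16 [337 357] [138 143] 11 0.32
17 [340 358] [138 143] 11 0.32
18 [336 348] [138 141] 11 0.32
```

View pics/cmp2.png

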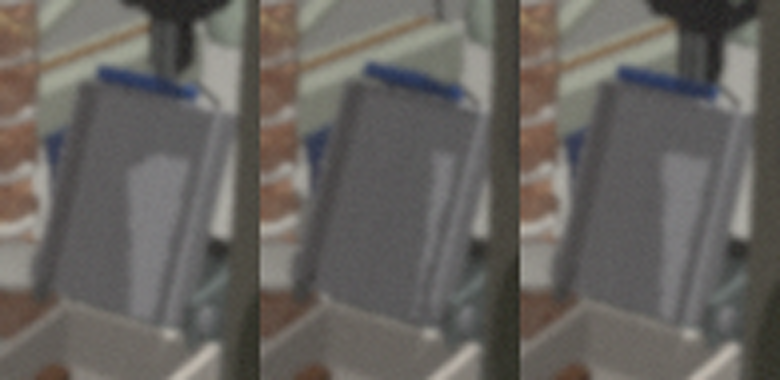

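jog_arm([
  [-0.003, 0, -0.003, 0, 0, 0, 1],
  [-0.008, 0, -0.007, 0, 0, 0, 1],
  [-0.02, 0, -0.01, 0, 0, 0, 1],
  [-0.05, 0, -0.01, 0, 0, 0, 1],
  [-0.075, 0, -0.02, 0, 0, 0, 1],
])

```text
time: 22.23
tool_pos: [530.4, -327.0, 202.5]
tcp_rot: [-179.9, -0.0, 102.1]
ft_force: [-0.4, -0.6, -0.4]
finger_gap: 0.0
```

jog_arm([
  [-0.01, 0, -0.03, 0, 0, 0, 1],
  [-0.01, 0, -0.07, 0, 0, 0, 1],
  [-0.01, 0, -0.09, 0, 0, 0, 1],
  [-0.01, 0, -0.09, 0, 0, 0, 1],
  [-0.01, 0, -0.09, 0, 0, 0, 1],
])

```text
time: 22.65
tool_pos: [533.8, -337.3, 296.6]
tcp_rot: [179.8, 0.3, 102.0]
ft_force: [-0.8, 0.0, -0.6]
finger_gap: -0.3
```

```bash
python3 -c "
from th import *
st=log(); print(loc(st['tool_pos'])); print(theta(snap('wrist','wrist19.png')))
snap('scene','scene19.png');snap('side','side19.png'); crop('side19',230,120,180,160,3.6,'s19.png')
a=[cv2.imread('pics/scene%d.png'%k)[120:215,310:375] for k in (17,18,19)]
cv2.imwrite('pics/cmp3.png',cv2.resize(np.hstack(a),None,fx=4,fy=4,interpolation=cv2.INTER_CUBIC))
for k in (12,16,17,18,19):
    im=load('scene%d'%k)['pixels'].astype(float)[128:150,318:368]; b=im[...,2]/(im.sum(2)+1); m=b>.45; u=np.nonzero(m.sum(0))[0];print(k,318+u[:4])
"
```

```text
t 22.65 q [-36.9  11.   72.   -0.1  96.7 -48.9] p [ 533.8 -337.3  296.6] rpy [179.84   0.29 101.98] F [-0.8  0.  -0.6] gap -0.3
[-149.3   -0. ]
[(np.int64(0), np.int64(86), 1.109, 1.149), (np.int64(0), np.int64(85), 1.109, 1.154)]
12 [339 340 341 342]
16 [337 339 340 341]
17 [340 341 343 344]
18 [336 337 339 340]
19 [339 340 341 342]
```

View pics/cmp3.png

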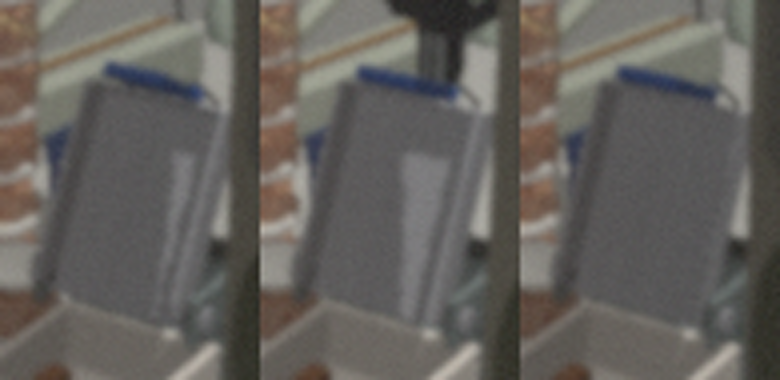

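View pics/s19.png

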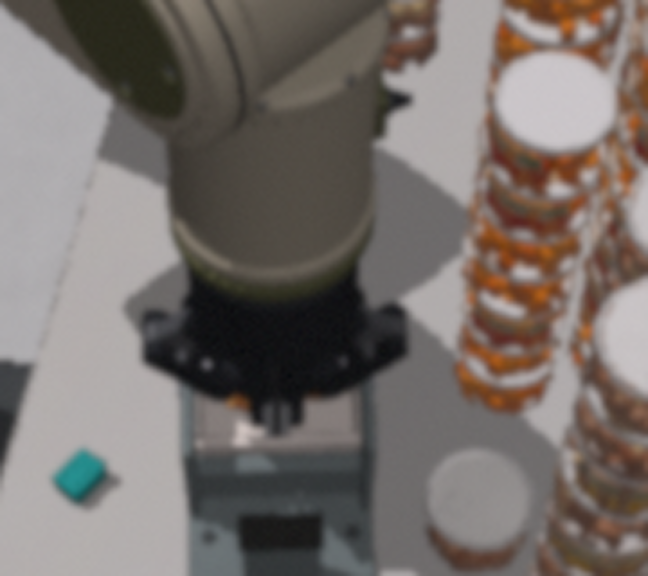

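jog_arm([
  [-0.03, -0.04, 0, 0, 0, 0, 1],
  [-0.06, -0.08, 0, 0, 0, 0, 1],
  [-0.1, -0.12, 0, 0, 0, 0, 1],
  [-0.12, -0.15, 0, 0, 0, 0, 1],
  [-0.12, -0.15, 0, 0, 0, 0, 1],
])

```text
time: 23.22
tool_pos: [407.8, -487.3, 292.2]
tcp_rot: [-179.9, -0.0, 101.9]
ft_force: [0.9, 0.5, 0.2]
finger_gap: -0.3
```

jog_arm([
  [-0.03, -0.03, 0, 0, 0, 0, 1],
  [-0.06, -0.05, 0, 0, 0, 0, 1],
  [-0.06, -0.05, 0, 0, 0, 0, 1],
  [-0.06, -0.05, 0, 0, 0, 0, 1],
])

```text
time: 23.55
tool_pos: [372.6, -555.2, 291.5]
tcp_rot: [-179.9, -0.1, 101.8]
ft_force: [0.5, 0.2, -0.1]
finger_gap: -0.2
```

```bash
python3 -c "
from th import *
st=log(); snap('side','side20.png'); snap('wrist','wrist20.png'); snap('scene','scene20.png'); crop('side20',230,100,200,190,3.2,'s20.png')
"
```

```text
t 23.55 q [-60.5  17.5  65.   -0.   97.7 -72.3] p [ 372.6 -555.2  291.5] rpy [-1.7992e+02 -1.1000e-01  1.0179e+02] F [ 0.5  0.2 -0.1] gap -0.2
```

View pics/s20.png

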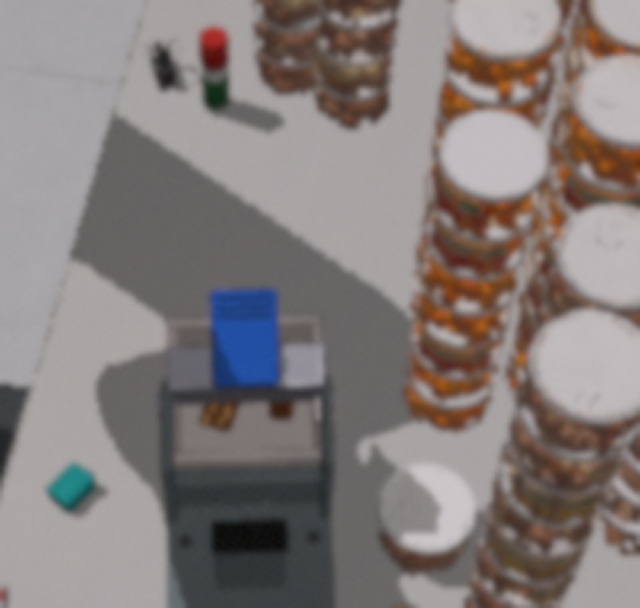

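View pics/wrist20.png

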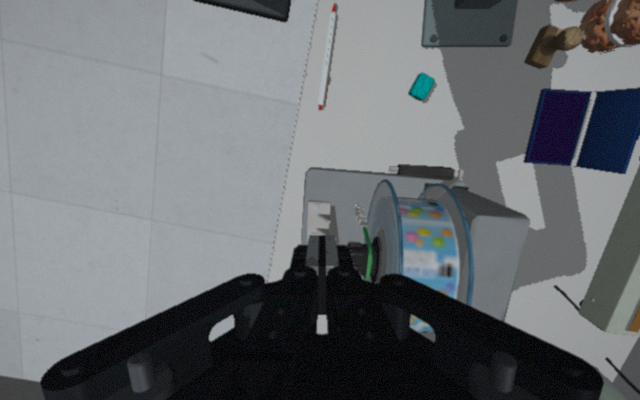

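View pics/scene20.png

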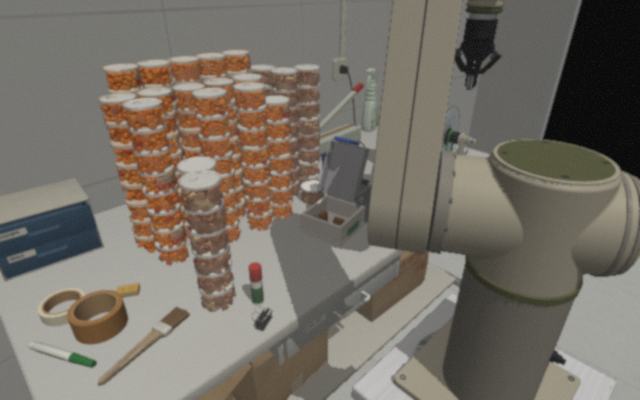

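```bash
python3 -c "
from th import *
for n in ('side4','side5','side20'):
    im=cv2.GaussianBlur(cv2.cvtColor(load(n)['pixels'],cv2.COLOR_RGB2GRAY),(0,0),.7).astype(float)
    o=[]
    for c0,c1 in ((286,292),(319,326)):
        p=im[193:207,c0:c1].mean(1); o.append(p.round().astype(int).tolist())
    print(n,o)
s=load('side20'); print([onz(s,*p,55)[:2].round(1) for p in [(282.5,198.6),(330,198.2)]],[loc(onz(s,*p,55)) for p in [(282.5,198.6),(330,198.2)]])
a=[cv2.imread('pics/%s.png'%k)[188:228,270:345] for k in ('side5','side20')]
cv2.imwrite('pics/cmp4.png',cv2.resize(np.vstack(a),None,fx=8,fy=7,interpolation=cv2.INTER_CUBIC))
"
```

```text
side4 [[100, 101, 100, 100, 100, 101, 106, 111, 110, 102, 97, 95, 95, 94], [102, 102, 101, 101, 102, 107, 112, 110, 102, 95, 92, 92, 91, 91]]
side5 [[97, 97, 97, 97, 102, 116, 140, 156, 148, 122, 100, 92, 91, 91], [99, 98, 98, 98, 99, 103, 108, 106, 98, 92, 90, 90, 90, 89]]
side20 [[101, 100, 100, 100, 100, 100, 105, 110, 108, 101, 95, 93, 92, 91], [102, 102, 101, 101, 102, 107, 112, 110, 102, 95, 93, 92, 93, 100]]
[array([ 425.7, -110.5]), array([543. , -88.3])] [array([95. , 58.5]), array([ 92.4, -60.8])]
```

View pics/cmp4.png

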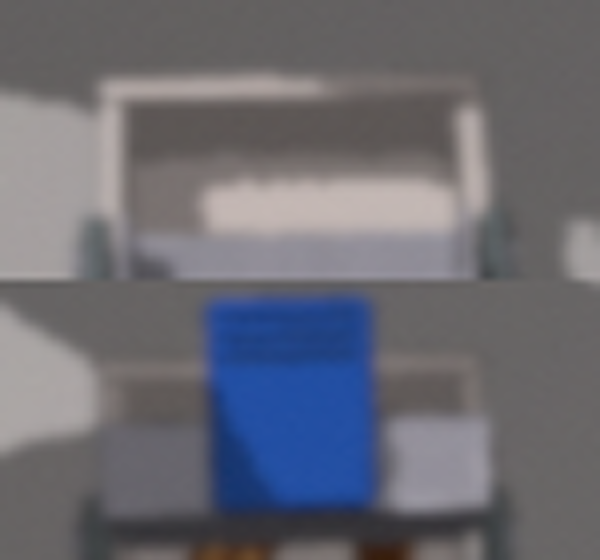

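```bash
python3 -c "
from th import *
for k in (16,17,18,19,20):
    im=load('scene%d'%k)['pixels'].astype(float); b=(im[...,2]-im[...,0])
    p=b[136:142,328:346].mean(0); print(k,p.round().astype(int).tolist())
s=load('side20'); im=s['pixels'].astype(float); b=im[...,2]-im[...,0]
print(b[184:196,299:313].mean(1).round().astype(int).tolist(),b[216:226,299:313].mean(1).round().astype(int).tolist())
s=load('side12'); im=s['pixels'].astype(float); b=im[...,2]-im[...,0]
print(b[184:196,299:313].mean(1).round().astype(int).tolist(),b[216:226,299:313].mean(1).round().astype(int).tolist())
"
```

```text
16 [-11, -10, -8, -8, -6, -2, 8, 18, 22, 25, 24, 24, 26, 26, 25, 22, 22, 22]
17 [-11, -10, -10, -8, -8, -7, -6, 0, 8, 14, 17, 18, 21, 24, 26, 26, 26, 26]
18 [-10, -9, -8, -8, -7, -1, 9, 18, 22, 24, 24, 24, 25, 26, 25, 24, 22, 23]
19 [-10, -10, -8, -8, -6, -2, 6, 16, 21, 22, 22, 23, 24, 25, 23, 20, 20, 20]
20 [-10, -8, -7, -7, -5, 2, 16, 30, 34, 36, 37, 40, 40, 41, 40, 37, 37, 38]
[-3, -3, -3, -3, -1, 14, 52, 93, 104, 101, 107, 103] [117, 115, 111, 96, 64, 25, 6, 2, 0, -8]
[-3, -3, -3, -3, -3, -3, -3, 0, 12, 38, 64, 70] [130, 130, 130, 130, 129, 125, 108, 68, 18, -12]
```

```bash
python3 -c "
from h import *
print(r.hand_in()); log()"
```

```text
the job is handed in; nothing more can be done
None
the job is handed in; nothing more can be done
```

The tub is docked against the buffers, the tray is up, and all four bars are in the tub. I handed the job in at about 23.6 s.

**What I did**
- I pinched the tub by its far wall and turned it about 26° while sliding it to the stand. I pressed it to the buffers, let go, and pushed again with one open finger at about 9 N so both buffers took it evenly.
- I held the tray's blue grip by its edges and raised it along its arc. The grip slipped near the end, at about 1.1 rad.
- I finished by pushing from behind with the fingers shut. As I backed off from the first push, the tray dropped about 0.05 rad, so I pushed it up again and withdrew upwards.

**Last checks**
- **Tray:** The tip angle measured 1.14 to 1.15 rad with the robot clear. The second push stiffened to 20 N, and both pushes stopped at the same place in the picture, so I took that as the stop. One reading, from the grip's top edge, gave 1.11, but that edge was cut off by the image border, so I discounted it.
- **Tub:** Its rim stands in the same pixels in the side view as when it was pressed against the buffers.
- **Bars:** The wrist pictures show all four in the tub and none on the tray.
- **Other things:** The bystanders I could see look undisturbed. Measured wrist force stayed around 25 N at most, well under 120 N.

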